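# Depth-check a bore with a collared gauge rod

## Task

First wipe the three loose metal offcuts off the white reading plate with the scraper block (touch them with nothing else) and stand the scraper back on the bench clear of the plate. Then take the gauge rod from its cradle, push it into the sloping guide tube until its collar stops on the tube's mouth, and draw it right out again. Finish while still holding it: keep the rod level and still in the gripper with its tip over the middle of the white plate, about 60 mm above it and touching nothing, ready to be read; leave the other things on the bench where they are.

Things in the scene. Friction and masses are not known exactly. Their poses are not given: they have to be found in the camera images.
- plate: flat white plastic reading plate fixed to the bench, 120 x 120 mm, 12 mm thick, no rim; origin at the centre of its underside, z up, x and y along its edges
- chip0_c (a point): centre of loose steel offcut 1 of 3, a small dark bar 16 x 10 x 6 mm lying flat on the white plate at the start; within 42 mm of the plate's centre in x and 32 mm in y
- chip1_c (a point): centre of loose steel offcut 2 of 3, a small dark bar 16 x 10 x 6 mm lying flat on the white plate at the start; within 42 mm of the plate's centre in x and 32 mm in y
- chip2_c (a point): centre of loose steel offcut 3 of 3, a small dark bar 16 x 10 x 6 mm lying flat on the white plate at the start; within 42 mm of the plate's centre in x and 32 mm in y
- scraper_c (a point): centre (half-way up) of the loose scraper block, standing upright on the bench: 64 mm tall, 90 mm long along its y; lower 16 mm a rubber-like foot 18 mm thick (x) and 90 mm long, above it a wooden block 24 mm thick (x) and 84 mm long to grip across x; about 120 g
- gauge_c (a point): centre of the square handle of the loose gauge rod. Handle 20 x 20 mm, 100 mm long along x; at its -x end a round collar 28 mm across and 8 mm thick, then the steel rod 10 mm across and 60 mm long with a round end. The -x axis points from handle to tip; z is up as it lies level in the cradle; about 160 g, balance point about 10 to 20 mm from this centre towards the tip
- gauge_tip (a point): end of the gauge rod's tip, 118 mm from the handle centre along -x; same axes as the handle centre
- gauge_stop (a point): centre of the collar's face that stops on the tube, 58 mm from the handle centre along -x (60 mm behind the tip); same axes
- cradle: grey plastic cradle fixed to the bench that carries the gauge rod level, its axis 55 mm above the bench and open above: base 190 x 70 x 8 mm, one notched post 10 mm thick under the handle 42 mm from the handle centre on the +x side (post 36 mm wide, rising to the handle's mid-height) and one under the rod 105 mm from it on the -x side (26 mm wide, prongs to 58 mm above the bench). Origin on the bench under the handle centre, -x towards the tip
- fixture: aluminium base block fixed to the bench, 120 x 90 x 30 mm, with two upright cheeks (to 78 mm high, 46 mm apart outside) that carry the guide tube; origin at the bench, z up; the tube's mouth lies at x +35 mm, z 95 mm in this frame and faces +x and upward
- guide_tube: steel guide tube on that block, sloping 30 degrees above level: outside 29 mm across, bore 16 mm, 69 mm deep; origin at the centre of its open mouth, z axis along the bore and out of the mouth
- spool: bystander: solder spool, 54 mm across, 30 mm high; origin at underside
- board: bystander: small circuit board 60 x 80 mm, up to 17 mm high; origin at underside
- meter: bystander: grey hand meter lying flat, 150 x 80 x 42 mm; origin at underside
- flux: bystander: small jar 36 mm across, 60 mm high; origin at underside
- driver: bystander: screwdriver lying on the bench; origin at underside
- mug: bystander: white mug, 80 mm across, 90 mm high; origin at underside
- tray: bystander: small open grey tray 120 x 90 x 30 mm; origin at underside
Mind the look-alikes: they are no part of the job. Leave any purple look-alike of the part that bears scraper_c alone.

How it is judged:
By the outcome, as a careful person would: the job done as asked, in the order asked, and still so for the second after the job is handed in, while the arm keeps its last pose, push and grip.
It also fails if it takes over 72 s, if anything falls off the work surface, if the arm or the gripper's body presses on something with over 40 N, if the wrist force passes 120 N, or if a joint passes its speed limit or range.

## Robot

A 6-joint arm with a two-finger parallel gripper is mounted at the origin on the work surface. World frame = base frame: x ahead of the robot, y to its left, z up, the work surface at z = 0. Lengths are in m, angles in rad, forces in N, time in s.
With the tool pointing down it reaches from about 0.2 to 0.875 m from the base axis. Payload 3.4 kg.
Tool frame: the origin (TCP) lies at the very end of the fingers, on their centre line; the grasp point (between the pads) lies 19 mm behind it; z points along the fingers, y is the direction in which the jaws open and shut (so a half turn about z gives the same grasp; the last joint's range is limited). The gripper opens to 94 mm and grips with 3 to 60 N. Pads are 16 mm wide; open, the fingers measure 119 mm over their backs; the gripper's body (75 mm by 177 mm) begins 78 mm behind the grasp point.
Start: joints at [1.2, 0.276, 1.505, -0, 1.361, -0.121], TCP at [0.142, 0.557, 0.205] pointing down, gripper open.
Joint ranges: [-2.89, 2.89], [-0.75, 2.08], [0.22, 2.7], [-1.18, 4.32], [0.11, 2.71], [-2.7, 2.7]. Speed limits (rad/s): [2.57, 2.57, 3.14, 3.14, 3.14, 3.14].

## Interface

Orientations are given as [roll, pitch, yaw] about the fixed x, y, z axes, in that order (R = Rz(yaw) Ry(pitch) Rx(roll)).
In Python, from workcell import monitor, read_camera, workorder, finder gives the robot as it stands.
- The arm moves only by the tool servo_tool, never from a script. Its argument "plan" is a list that holds one entry, the list of rows, each a list of 7 numbers: the shift along the tool's x, y, z in cm, then the turn, a rotation vector about the tool's x, y, z in rad, then the finger opening in cm, from 0 to 9.4. In form: [[[dx, dy, dz, wx, wy, wz, fingers], ...]]. A call has 1 to 10 rows; each row shifts and turns the commanded pose from where the row before left it, along the tool's axes as they then stand; what a row does not reach is not made up. A row lasts 1/12 s, in which the tool goes at most 41.7 mm and 7.16 degrees, less where a joint would pass 70% of its speed; a pose out of reach is approached as far as the arm can. A call is refused whole if a number of a shift passes 4.17 or a number of a turn 0.125, either way. A call with a gripper value outside its range is refused whole. The fingers move at their own pace and stop on an object; "force" is the grip in N (left out, the last holds). Time passes only in rows, so rows that do not move let the fingers close. It gives the time, the measured TCP pose, the force and the opening at its end, in the units of the state.
- monitor.sense(): the state, without advancing time (a new reading comes with each control period).
- read_camera(name): name is "scene" or "side" or "wrist"; returns a dict with "color" (420x560x3 uint8, red, green, blue), "K" (3x3 intrinsics, pixels), "extrinsics" (4x4, takes a point from world to camera coordinates). Camera axes: x right, y down, z forward; pixel columns grow to the right and rows downward; lengths in m; the calibration is good to about 2 mm. A picture is of the moment at which its call begins. There is no depth.
- workorder.finish_job(): hands the job in, once; it reports no verdict.
Trained networks look in the newest picture that a camera, given by its name, has taken for a name from the list of things; names that differ only in an ending like _2 or _b are one class to them, and where a whole thing is asked for, a point or a joint stands for the part that bears it (a point fixed in the world has none). Each returns a list of dicts, best first, with "confidence" (0 to 1); they miss things now and then, are a little off and sometimes report something else, mostly with a low value. They report only what shows in the picture. A call takes as long as a camera call. They do not tell look-alikes from the thing itself.
- finder.look_for(thing, camera): "box" ([centre column, centre row, width, height] as shares, 0 to 1, of the picture: columns of its width, rows of its height, round what is visible of it).
- finder.silhouettes(thing, camera): "region" (420x560 bool, what is visible of it) and "box" ([centre column, centre row, width, height] as shares, 0 to 1, of the picture: columns of its width, rows of its height, round what is visible of it).
- finder.pinpoint(thing, camera): "xy" ([column, row] as shares, 0 to 1, of the picture: columns of its width, rows of its height: a listed point, or the origin of a listed thing).
The state is a dict: "clock": time; "joint_pos": joint angles; "dq": joint speeds; "effort": joint torques, N m; "eef_pos": TCP position; "ee_rot": TCP orientation; "wrist_force": force on the tool from outside, world axes, zero at the start; "moment": the same for the moment, N m; "finger_gap": opening from 0.0 (shut) to 1.0 (fully open).
Only numpy, scipy, OpenCV 4.12 (cv2) and the standard library are available. Lean on these libraries where they do the work, as an engineer would, in place of code of your own. Each camera call takes 0.05 s, during which the arm holds its last target.

## Working session

There is one attempt and no reset: what is moved stays moved. The work goes in short steps, Python scripts to look and compute and a tool call to move; the robot and the scene stay as the last step left them, time stands still between calls to the robot, and variables do not carry over. Pictures are saved under pics/ and viewed, and the job is handed in when it is done.

Besides the shell and the picture viewer there is one more tool, called as name(argument=value, ...) on one line, values as JSON. servo_tool: Moves the arm, as the interface text tells. Its arguments: {"type":"object","properties":{"plan":{"type":"array"},"force":{"type":"number"}},"required":["plan"]}

```bash
ls; mkdir -p pics
cat > h.py <<'E'
import numpy as np, cv2
from workcell import monitor, read_camera, workorder, finder
from scipy.spatial.transform import Rotation as R
def ray(c,uv):
    K=c['K'];E=c['extrinsics'];d=np.linalg.inv(K)@np.array([uv[0],uv[1],1.]);Rt=E[:3,:3]
    return -Rt.T@E[:3,3], (Rt.T@d)/np.linalg.norm(d)
def onz(c,uv,z):
    o,d=ray(c,uv);return o+d*(z-o[2])/d[2]
def tri(rs):
    A=np.zeros((3,3));b=np.zeros(3)
    for o,d in rs:
        P=np.eye(3)-np.outer(d,d);A+=P;b+=P@o
    x=np.linalg.solve(A,b);return x,[np.linalg.norm((np.eye(3)-np.outer(d,d))@(x-o)) for o,d in rs]
def proj(c,p):
    q=c['extrinsics'][:3,:3]@p+c['extrinsics'][:3,3];u=c['K']@q;return u[:2]/u[2]
def save(c,n): cv2.imwrite('pics/'+n+'.png',c['color'][:,:,::-1])
E
python3 - <<'E'
from h import *
s=monitor.sense();print(s)
for n in ['scene','side','wrist']:
    c=read_camera(n);save(c,'a_'+n)
    print(n,c['K'][0,0],-c['extrinsics'][:3,:3].T@c['extrinsics'][:3,3])
    for t in ['plate','chip0_c','scraper_c','gauge_c','gauge_tip','gauge_stop','cradle','fixture','guide_tube']:
        print(t,[(np.round(np.array(r['xy'])*[560,420],1),round(r['confidence'],2)) for r in finder.pinpoint(t,n)][:5])
E
```

```text
pics
{'clock': 0.0, 'joint_pos': array([ 1.20002494e+00,  2.76569593e-01,  1.50611569e+00,  2.47954207e-05,
        1.36068185e+00, -1.21005221e-01]), 'dq': array([ 0.00122517, -0.00044412,  0.00283057, -0.00097915,  0.00196492,
        0.00126718]), 'effort': array([ 5.46001702e-04, -4.04573894e+01, -2.37236041e+01,  7.02016940e-02,
        3.41343123e-02, -1.36161480e-04]), 'eef_pos': array([0.14192149, 0.55663238, 0.20462618]), 'ee_rot': array([-3.13983408e+00, -2.38260424e-04,  2.89182108e+00]), 'wrist_force': array([0.26900549, 0.0779993 , 0.34111737]), 'moment': array([-0.06086212, -0.01439154,  0.03682664]), 'finger_gap': 0.9977015589230667}
scene 469.9270586625535 [ 1.0755275  -0.57425523  0.98004578]
plate [(array([255.3, 216.3]), 0.79)]
chip0_c [(array([246.2, 218.1]), 0.49)]
scraper_c [(array([308.8, 251.7]), 0.73)]
gauge_c [(array([170.3, 261.2]), 0.85)]
gauge_tip [(array([145.6, 225.9]), 0.56)]
gauge_stop [(array([159., 237.]), 0.61)]
cradle [(array([170., 269.]), 0.73)]
fixture [(array([330.6, 160.5]), 0.62)]
guide_tube [(array([344.6, 136. ]), 0.61)]
side 403.11243652820417 [ 0.3192288  -0.66529792  0.83119667]
plate [(array([245.8, 234.8]), 0.67)]
chip0_c [(array([245.2, 237.7]), 0.55), (array([319.1, 259.2]), 0.19)]
scraper_c [(array([342. , 387.1]), 0.96), (array([321.5, 205.8]), 0.89), (array([200.3, 279.5]), 0.71)]
gauge_c [(array([270.8, 308.1]), 0.74)]
gauge_tip [(array([214.2, 314.3]), 0.81)]
gauge_stop [(array([242.8, 313.6]), 0.65)]
cradle [(array([272.7, 318.9]), 0.91)]
fixture [(array([221.9, 152.5]), 0.86)]
guide_tube [(array([228.2, 124.4]), 0.66)]
wrist 363.60060126795423 [0.07592958 0.57453128 0.38426394]
plate []
chip0_c []
scraper_c []
gauge_c []
gauge_tip []
gauge_stop []
cradle []
fixture []
guide_tube []
```

View pics/a_scene.png

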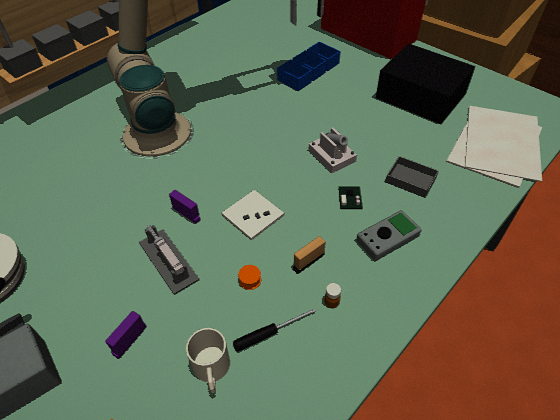

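View pics/a_side.png

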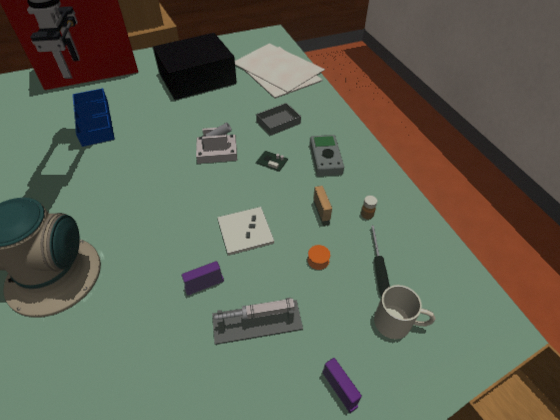

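View pics/a_wrist.png

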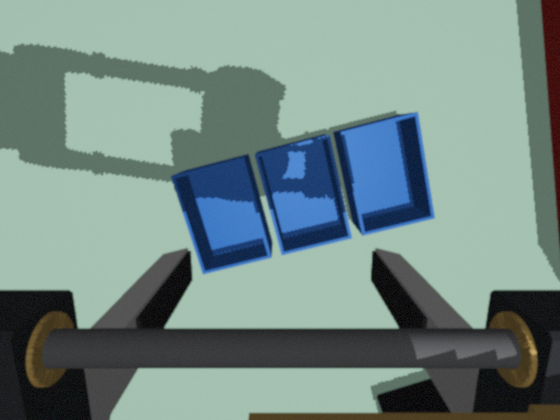

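The scene view shows the wooden scraper at about (310,254), with two purple look-alikes at (185,206) and (126,334). The plate with three dark chips is at (253,214), the cradle and gauge at (168,259), and the fixture at (332,148). In the side view the scraper is at (322,205).

Run:
```python
from h import *
cs=read_camera('scene');cd=read_camera('side')
P={'plate':[],'scraper_c':[],'gauge_c':[],'gauge_tip':[],'gauge_stop':[],'cradle':[],'fixture':[],'guide_tube':[],'spool':[],'board':[],'meter':[],'flux':[],'driver':[],'mug':[],'tray':[]}
for t in P:
    a=finder.pinpoint(t,'scene');b=finder.pinpoint(t,'side')
    for x in a[:3]:
        for y in b[:3]:
            u=np.array(x['xy'])*[560,420];v=np.array(y['xy'])*[560,420]
            p,e=tri([ray(cs,u),ray(cd,v)])
            if max(e)<.02: print(t,np.round(p,4),np.round(e,4),round(x['confidence'],2),round(y['confidence'],2))
img=cs['color'][130:310,120:380];cv2.imwrite('pics/b1.png',cv2.resize(img[:,:,::-1],None,fx=3,fy=3,interpolation=cv2.INTER_CUBIC))
img=cd['color'][110:350,180:400];cv2.imwrite('pics/b2.png',cv2.resize(img[:,:,::-1],None,fx=2.5,fy=2.5,interpolation=cv2.INTER_CUBIC))
```

```text
plate [ 0.472  -0.033  -0.0011] [0.0022 0.0022] 0.77 0.84
scraper_c [ 0.5446 -0.2683  0.3159] [0.0008 0.0008] 0.86 0.8
scraper_c [ 0.4322 -0.1976  0.1827] [0.0079 0.0079] 0.86 0.71
scraper_c [ 0.5155 -0.4764  0.0324] [0.0012 0.0012] 0.86 0.92
scraper_c [ 0.6691 -0.0486  0.0316] [0.0018 0.0018] 0.59 0.8
scraper_c [ 0.5173  0.1554 -0.3055] [0.0132 0.0132] 0.59 0.71
gauge_c [ 0.4427 -0.2848  0.0342] [0.0002 0.0002] 0.66 0.58
gauge_tip [ 0.3255 -0.2654  0.0516] [0.0013 0.0013] 0.82 0.79
gauge_stop [ 0.3825 -0.2725  0.0484] [0.002 0.002] 0.94 0.85
cradle [ 0.4462 -0.289   0.0055] [0.0009 0.0009] 0.91 0.6
fixture [ 0.4803  0.2884 -0.0093] [0.0002 0.0002] 0.62 0.63
guide_tube [0.5207 0.281  0.0981] [0.0025 0.0025] 0.69 0.61
spool [ 0.4439 -0.2965  0.0109] [0.0029 0.0029] 0.66 0.35
board [ 0.6212  0.1835 -0.0007] [0.0038 0.0038] 0.67 0.57
meter [ 0.7765  0.1444 -0.0036] [0.0014 0.0014] 0.94 0.95
flux [ 0.7869 -0.1004  0.0037] [0.0061 0.0061] 0.91 0.61
flux [ 0.5787 -0.3623  0.3717] [0.0125 0.0125] 0.61 0.61
driver [ 0.7384 -0.2358 -0.0055] [0.0007 0.0007] 0.92 0.94
driver [ 0.4892 -0.0335  0.0309] [0.0058 0.0058] 0.59 0.24
mug [ 0.6898 -0.3886  0.0017] [0.0005 0.0005] 0.92 0.65
tray [ 0.7133  0.358  -0.0008] [0.0015 0.0015] 0.58 0.67
```

View pics/b1.png

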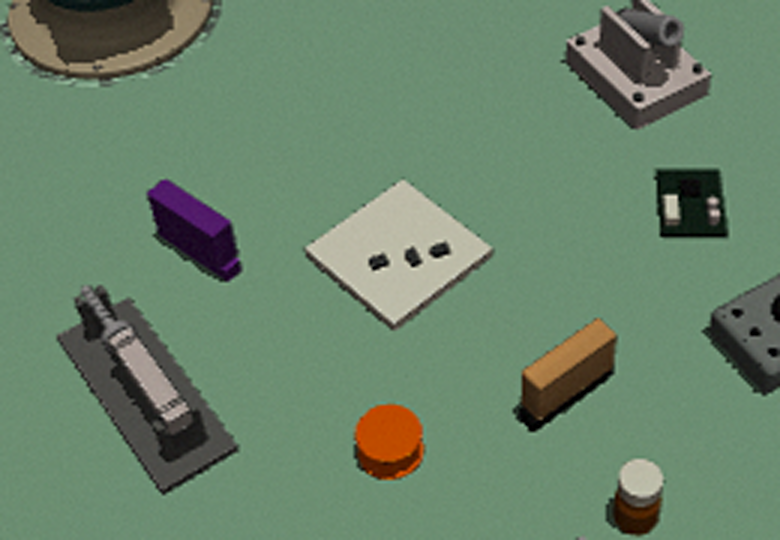

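View pics/b2.png

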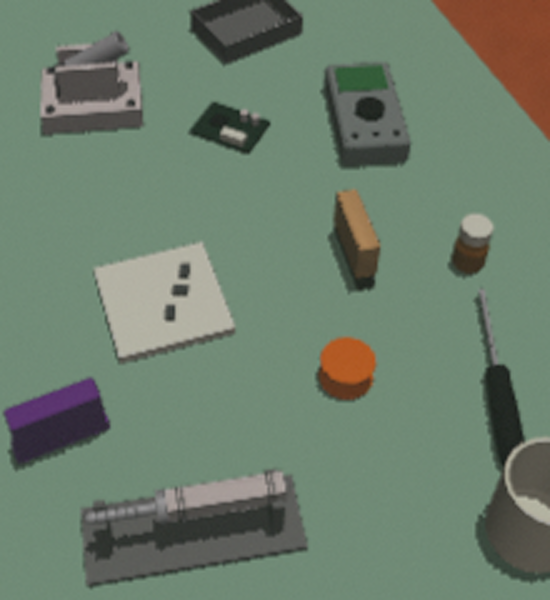

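Run:
```python
from h import *
cs=read_camera('scene');cd=read_camera('side');print(monitor.sense()['clock'])
def S(l,z):
    p=np.array([onz(cs,np.array(a)/3+[120,130],z)[:2] for a in l]);return p
def D(l,z):
    return np.array([onz(cd,np.array(a)/2.5+[180,110],z)[:2] for a in l])
def desc(n,p):
    p=p.astype(np.float32);r=cv2.minAreaRect(p*1000);print(n,np.round(p,4).tolist(),'mean',p.mean(0),r)
desc('plateS',S([(305,250),(403,180),(493,250),(394,322)],.012))
desc('plateD',D([(94,267),(203,243),(234,325),(120,354)],.012))
desc('scrS',S([(523,376),(600,320),(616,331),(540,388)],.064))
desc('scrD',D([(336,193),(353,189),(379,240),(358,246)],.064))
desc('chipS',S([(379,262),(413,256),(440,249)],.015))
desc('chipD',D([(170,313),(180,290),(184,270)],.015))
desc('gbaseS',S([(57,338),(131,300),(238,450),(165,492)],.006))
desc('gbaseD',D([(82,512),(293,475),(306,547),(90,584)],.006))
desc('fixS',S([(567,44),(632,5),(710,72),(637,112)],.03))
```

```text
3.2
plateS [[0.4059000015258789, -0.09300000220537186], [0.4113999903202057, 0.026499999687075615], [0.531000018119812, 0.019700000062584877], [0.5217999815940857, -0.0966000035405159]] mean [ 0.4675274  -0.03585296] ((468.4403076171875, -36.03840255737305), (119.54104614257812, 119.71636962890625), 87.32610321044922)
plateD [[0.4092999994754791, 0.024399999529123306], [0.5277000069618225, 0.014999999664723873], [0.520799994468689, -0.09910000115633011], [0.40389999747276306, -0.09220000356435776]] mean [ 0.46541923 -0.03797401] ((465.0902099609375, -37.36632537841797), (116.66139221191406, 118.71879577636719), 86.60934448242188)
scrS [[0.6643000245094299, -0.09189999848604202], [0.6741999983787537, -0.008899999782443047], [0.6908000111579895, -0.008799999952316284], [0.6815999746322632, -0.09149999916553497]] mean [ 0.6777494  -0.05024873] ((677.55908203125, -50.33167266845703), (85.49315643310547, 17.191062927246094), 83.67144775390625)
scrD [[0.6680999994277954, -0.012299999594688416], [0.6873000264167786, -0.013399999588727951], [0.6818000078201294, -0.08780000358819962], [0.6585
[... 940 characters left out ...]
 -284.6462707519531), (70.22920989990234, 190.1250762939453), 78.42373657226562)
gbaseD [[0.3262999951839447, -0.23800000548362732], [0.513700008392334, -0.2711000144481659], [0.49790000915527344, -0.33809998631477356], [0.3158999979496002, -0.3034999966621399]] mean [ 0.41346088 -0.28768772] ((414.03533935546875, -288.4168701171875), (68.79212188720703, 190.2713623046875), 80.0046157836914)
fixS [[0.41620001196861267, 0.2563000023365021], [0.42750000953674316, 0.3458000123500824], [0.5465999841690063, 0.3183000087738037], [0.5281000137329102, 0.2273000031709671]] mean [0.47962406 0.28692895] ((477.8171081542969, 286.55877685546875), (92.8519058227539, 124.67778778076172), 76.99614715576172)
```

servo_tool(plan=[[[0,0,0,0,0,0.119,9.4],[0,0,0,0,0,0.119,9.4],[0,0,0,0,0,0.119,9.4],[0,0,0,0,0,0.119,9.4],[0,0,0,0,0,0.119,9.4],[0,0,0,0,0,0.119,9.4],[0,0,0,0,0,0.119,9.4],[0,0,0,0,0,0.119,9.4],[0,0,0,0,0,0.119,9.4],[0,0,0,0,0,0.119,9.4]]])

```text
clock: 4.03
eef_pos: [0.1422, 0.5572, 0.2055]
ee_rot: [3.142, -0.0, 1.696]
wrist_force: [0.7, 1.0, -0.2]
finger_gap: 1.0
```

servo_tool(plan=[[[0,0,0,0,0,0.119,9.4],[0,0,0,0,0,0.119,9.4],[-2.5,2.7,0,0,0,0,9.4],[-2.5,2.7,0,0,0,0,9.4],[-2.5,2.7,0,0,0,0,9.4],[-2.5,2.7,0,0,0,0,9.4],[-2.5,2.7,0,0,0,0,9.4],[-2.5,2.7,0,0,0,0,9.4],[-2.5,2.7,0,0,0,0,9.4],[-2.5,2.7,0,0,0,0,9.4]]])

```text
clock: 4.87
eef_pos: [0.3364, 0.3338, 0.2057]
ee_rot: [3.141, -0.001, 1.464]
wrist_force: [0.4, -1.1, -0.0]
finger_gap: 0.999
```

servo_tool(plan=[[[-2.5,2.7,0,0,0,0,9.4],[-2.5,2.7,0,0,0,0,9.4],[-2.5,2.7,0,0,0,0,9.4],[-2.5,2.7,0,0,0,0,9.4],[-2.5,2.7,0,0,0,0,9.4],[-2.5,2.7,0,0,0,0,9.4],[-2.5,2.7,0,0,0,0,9.4],[-2.5,2.7,0,0,0,0,9.4]]])

```text
clock: 5.53
eef_pos: [0.5299, 0.1117, 0.2056]
ee_rot: [3.141, -0.0, 1.463]
wrist_force: [-0.2, -0.5, 1.1]
finger_gap: 0.999
```

Run:
```python
from h import *
c=read_camera('wrist');save(c,'c_w');np.savez('w1.npz',K=c['K'],E=c['extrinsics'])
```

```text
(no output)
```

View pics/c_w.png

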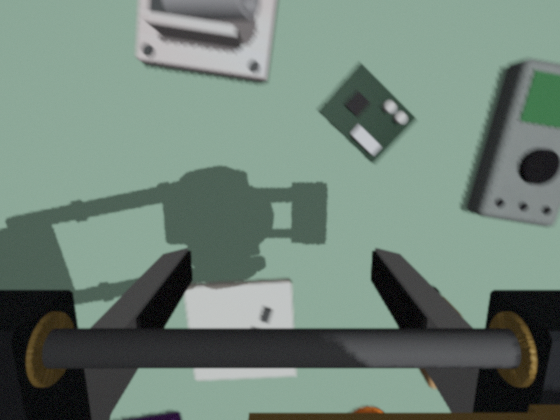

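servo_tool(plan=[[[-2.5,2.7,0,0,0,0,9.4],[-2.5,2.7,0,0,0,0,9.4],[-2.5,2.7,0,0,0,0,9.4],[-2.5,2.7,0,0,0,0,9.4],[-2.4,2.7,0,0,0,0,9.4],[-2.3,2.7,0,0,0,0,9.4],[0,0,0,0,0,0,9.4]]])

```text
clock: 6.17
eef_pos: [0.6786, -0.0557, 0.204]
ee_rot: [3.139, 0.003, 1.459]
wrist_force: [-0.6, -0.9, 0.7]
finger_gap: 0.998
```

Run:
```python
from h import *
print(monitor.sense()['eef_pos'],monitor.sense()['ee_rot'])
c=read_camera('wrist');save(c,'c_w2');np.savez('w2.npz',K=c['K'],E=c['extrinsics'])
```

```text
[ 0.67856156 -0.05568745  0.20399866] [3.13852391e+00 2.97948757e-03 1.45935498e+00]
```

View pics/c_w2.png

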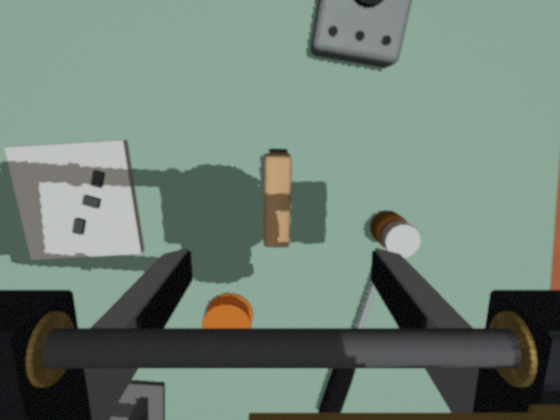

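The second wrist view shows the scraper top from (264,155) to (289,246), between the fingers. The plate corners are at (6,148), (125,140), (142,250) and (31,259), with chips at (98,179), (92,201) and (79,226).

Run:
```python
from h import *
c=dict(np.load('w2.npz'));c={'K':c['K'],'extrinsics':c['E']}
f=lambda l,z:np.round([onz(c,a,z)[:2] for a in l],4)
for l,z in (([(264,155),(291,155),(289,246),(264,246)],.064),([(6,148),(125,140),(142,250),(31,259)],.012),([(98,179),(92,201),(79,226)],.018)):
    p=f(l,z);print(p.tolist(),p.mean(0),cv2.minAreaRect((p*1000).astype(np.float32)))
```

```text
[[0.6699, -0.0072], [0.6931, -0.0098], [0.6827, -0.0918], [0.6599, -0.0893]] [ 0.6764   -0.049525] ((676.5000610351562, -49.55000686645508), (82.93092346191406, 23.344112396240234), 83.05542755126953)
[[0.4119, 0.0248], [0.5316, 0.0193], [0.525, -0.0959], [0.4042, -0.0927]] [ 0.468175 -0.036125] ((467.9000244140625, -36.700016021728516), (117.72958374023438, 122.12490844726562), 87.36921691894531)
[[0.499, -0.0154], [0.4877, -0.0367], [0.4681, -0.0611]] [ 0.48493333 -0.03773333] ((484.61444091796875, -38.96967315673828), (55.166107177734375, 2.5697021484375), 55.93545913696289)
```

servo_tool(plan=[[[0.5,-0.3,2.5,0,0,0.01,9.4],[0,0,3,0,0,0,7],[0,0,3,0,0,0,6],[0,0,3,0,0,0,6],[0,0,3,0,0,0,6],[0,0,2,0,0,0,6],[0,0,1.3,0,0,0,6],[0,0,0,0,0,0,6]]], force=35)

```text
clock: 6.88
eef_pos: [0.6682, -0.0429, 0.0242]
ee_rot: [-3.134, -0.001, 1.455]
wrist_force: [-0.2, 0.2, -0.2]
finger_gap: 0.638
```

servo_tool(plan=[[[0,0,0,0,0,0,4],[0,0,0,0,0,0,3],[0,0,0,0,0,0,2.4],[0,0,0,0,0,0,1.5],[0,0,0,0,0,0,1.5],[0,0,0,0,0,0,1.5]]])

```text
clock: 7.38
eef_pos: [0.6726, -0.045, 0.0284]
ee_rot: [3.14, -0.0, 1.454]
wrist_force: [0.4, 0.3, 7.6]
finger_gap: 0.254
```

servo_tool(plan=[[[0,0,-1,0,0,0,1.5],[0,0,-2.5,0,0,0,1.5],[0,0,-2.5,0,0,0,1.5],[0,0,0,0,0,0,1.5],[0,0,0,0,0,0,1.5]]])

```text
clock: 7.8
eef_pos: [0.673, -0.0451, 0.0893]
ee_rot: [3.138, 0.0, 1.454]
wrist_force: [0.4, -0.2, -0.5]
finger_gap: 0.253
```

Run:
```python
from h import *
s=monitor.sense();print(s['eef_pos'],s['ee_rot'],s['finger_gap'],s['wrist_force'])
for n in ['wrist','side']:
    c=read_camera(n);save(c,'d_'+n)
cv2.imwrite('pics/d_side.png',cv2.resize(c['color'][110:310,180:420,::-1],None,fx=3,fy=3,interpolation=cv2.INTER_CUBIC))
```

```text
[ 0.67297076 -0.04505259  0.08934219] [3.13796209e+00 8.33159870e-05 1.45369394e+00] 0.25320080732274614 [ 0.42597729 -0.16129964 -0.54802413]
```

View pics/d_wrist.png

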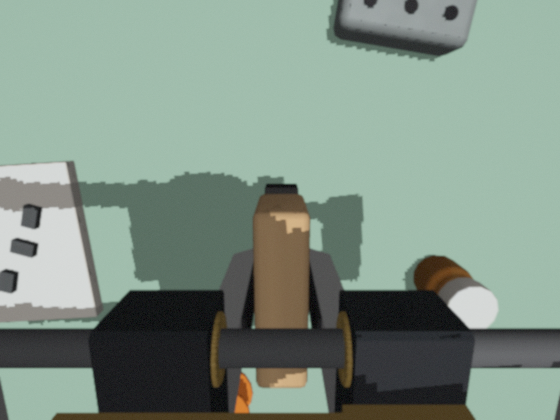

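View pics/d_side.png

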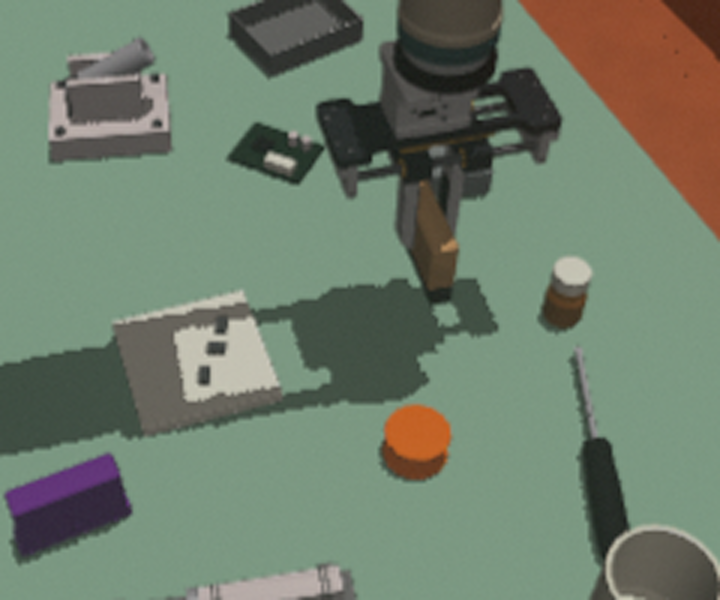

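servo_tool(plan=[[[0,0,0,0,0,-0.066,1.5],[0,-3,0,0,0,0,1.5],[0,-3.1,0,0,0,0,1.5],[-0.1,-3.1,0,0,0,0,1.5],[0,-3.1,0,0,0,0,1.5],[0,-3,0,0,0,0,1.5],[0,-3,0,0,0,0,1.5],[0,-3,0,0,0,0,1.5],[0,-3,0,0,0,0,1.5],[0,0,0,0,0,0,1.5]]])

```text
clock: 8.73
eef_pos: [0.4197, -0.0316, 0.0852]
ee_rot: [-3.13, -0.002, 1.52]
wrist_force: [-0.5, -0.0, -1.3]
finger_gap: 0.252
```

servo_tool(plan=[[[0,0,0,0,0,0,1.5],[0,0,0,0,0,0,1.5],[0,0,0,0,0,0,1.5]]])

```text
clock: 8.98
eef_pos: [0.4304, -0.0337, 0.0872]
ee_rot: [3.141, -0.0, 1.52]
wrist_force: [0.5, -0.3, -1.1]
finger_gap: 0.251
```

Run:
```python
from h import *
s=monitor.sense();print(s['eef_pos'],s['ee_rot'],s['finger_gap'],s['wrist_force'])
c=read_camera('side')
cv2.imwrite('pics/e_side.png',cv2.resize(c['color'][110:310,150:390,::-1],None,fx=3,fy=3,interpolation=cv2.INTER_CUBIC))
c=read_camera('scene')
cv2.imwrite('pics/e_scene.png',cv2.resize(c['color'][110:310,150:390,::-1],None,fx=3,fy=3,interpolation=cv2.INTER_CUBIC))
```

```text
[ 0.43037468 -0.03367332  0.0872325 ] [ 3.14094556e+00 -1.11500650e-05  1.51978417e+00] 0.25117043271977246 [ 0.49642214 -0.3213818  -1.05694865]
```

View pics/e_side.png

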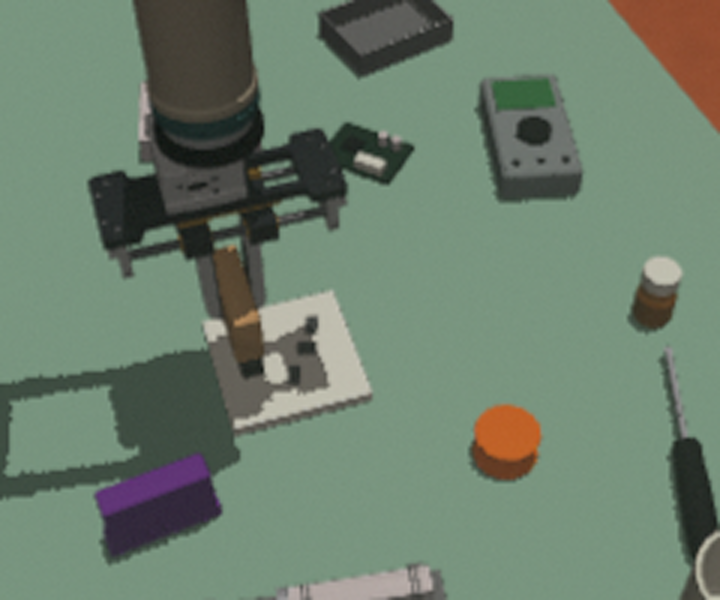

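View pics/e_scene.png

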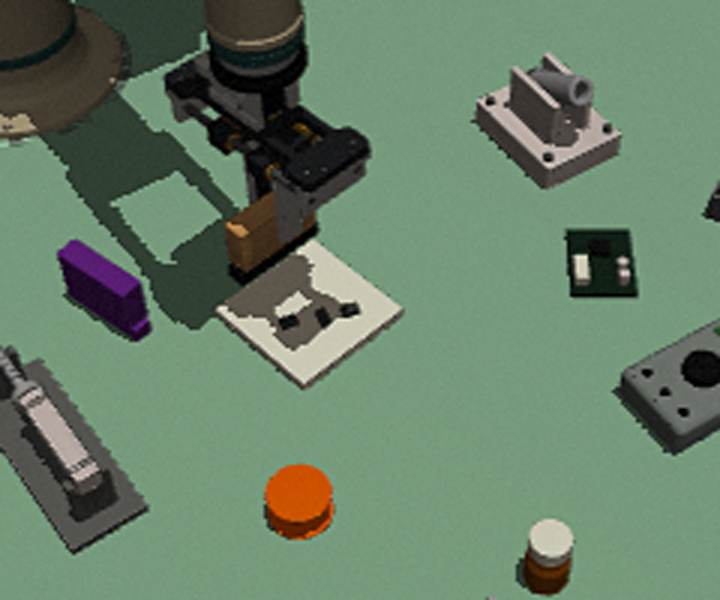

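The scraper hangs upright over the near side of the plate, with all three chips on its +x side.

servo_tool(plan=[[[0,0,1.5,0,0,0,1.5],[0,0,1.5,0,0,0,1.5],[0,0,1,0,0,0,1.5],[0,0,0.3,0,0,0,1.5],[0,0,0,0,0,0,1.5],[0,0,0,0,0,0,1.5],[0,0,0,0,0,0,1.5]]])

```text
clock: 9.67
eef_pos: [0.43, -0.0336, 0.0449]
ee_rot: [3.14, 0.0, 1.52]
wrist_force: [0.5, 0.4, -1.2]
finger_gap: 0.251
```

servo_tool(plan=[[[0,0,0.3,0,0,0,1.5],[0,0.3,0,0,0,0,1.5],[0,0.5,0,0,0,0,1.5],[0,0.5,0,0,0,0,1.5],[0,0.5,0,0,0,0,1.5],[0,0.5,0,0,0,0,1.5],[0,0.5,0,0,0,0,1.5],[0,0.5,0,0,0,0,1.5],[0,0.5,0,0,0,0,1.5],[0,0.5,0,0,0,0,1.5]]])

```text
clock: 10.5
eef_pos: [0.4726, -0.0356, 0.0414]
ee_rot: [-3.141, -0.0, 1.52]
wrist_force: [-0.0, -1.2, -0.5]
finger_gap: 0.249
```

Run:
```python
from h import *
c=read_camera('scene')
cv2.imwrite('pics/f_scene.png',cv2.resize(c['color'][160:260,200:320,::-1],None,fx=6,fy=6,interpolation=cv2.INTER_CUBIC))
```

```text
(no output)
```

View pics/f_scene.png

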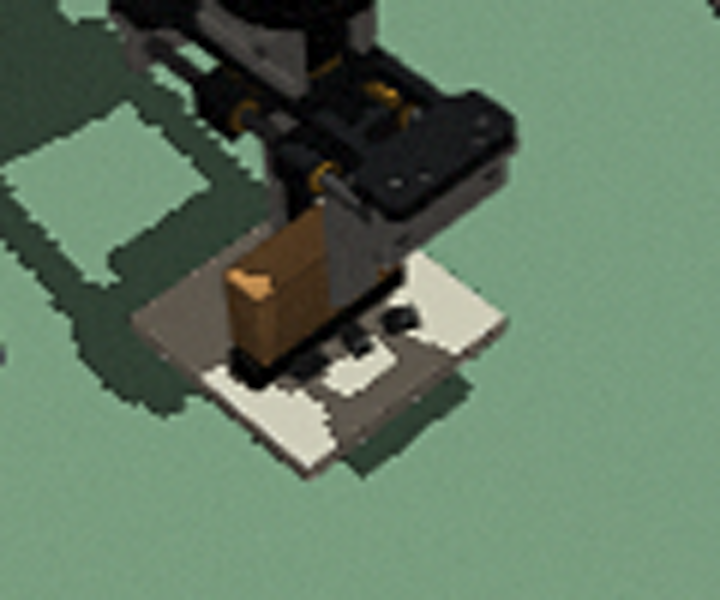

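The chips are being pushed by the foot, and all three are within its length, so I'm continuing.

servo_tool(plan=[[[0,0.5,0,0,0,0,1.5],[0,0.5,0,0,0,0,1.5],[0,0.5,0,0,0,0,1.5],[0,0.5,0,0,0,0,1.5],[0,0.5,0,0,0,0,1.5],[0,0.5,0,0,0,0,1.5],[0,0.5,0,0,0,0,1.5],[0,0.5,0,0,0,0,1.5],[0,0.5,0,0,0,0,1.5],[0,0.5,0,0,0,0,1.5]]])

```text
clock: 11.38
eef_pos: [0.5227, -0.0382, 0.0415]
ee_rot: [3.141, -0.0, 1.52]
wrist_force: [-0.1, 0.9, -0.5]
finger_gap: 0.253
```

servo_tool(plan=[[[0,0.5,0,0,0,0,1.5],[0,0.5,0,0,0,0,1.5],[0,0.5,0,0,0,0,1.5],[0,0.5,0,0,0,0,1.5],[0,0.5,0,0,0,0,1.5],[0,0.5,0,0,0,0,1.5],[0,0.3,0,0,0,0,1.5],[0,0,0,0,0,0,1.5]]])

```text
clock: 12.05
eef_pos: [0.556, -0.04, 0.0415]
ee_rot: [3.141, 0.0, 1.52]
wrist_force: [0.3, -0.1, -0.8]
finger_gap: 0.254
```

Run:
```python
from h import *
c=read_camera('scene')
cv2.imwrite('pics/g_scene.png',cv2.resize(c['color'][160:280,200:344,::-1],None,fx=5,fy=5,interpolation=cv2.INTER_CUBIC))
c=read_camera('side')
cv2.imwrite('pics/g_side.png',cv2.resize(c['color'][160:280,200:344,::-1],None,fx=5,fy=5,interpolation=cv2.INTER_CUBIC))
```

```text
(no output)
```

View pics/g_scene.png

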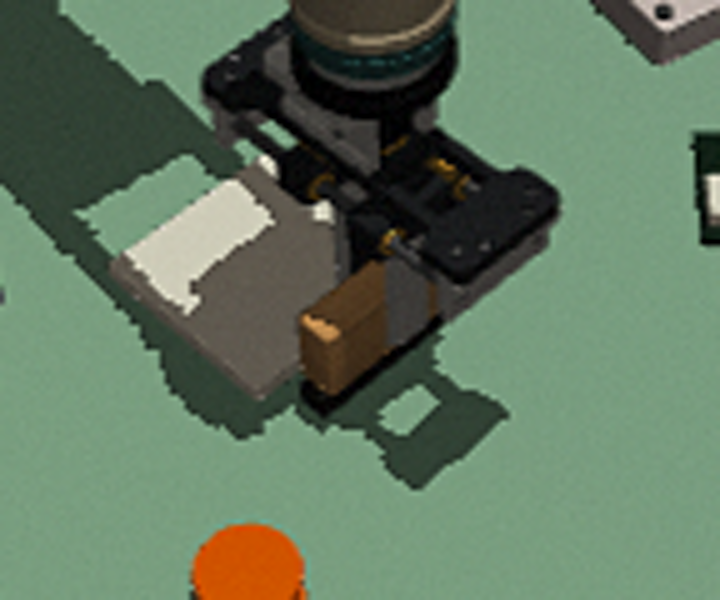

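View pics/g_side.png

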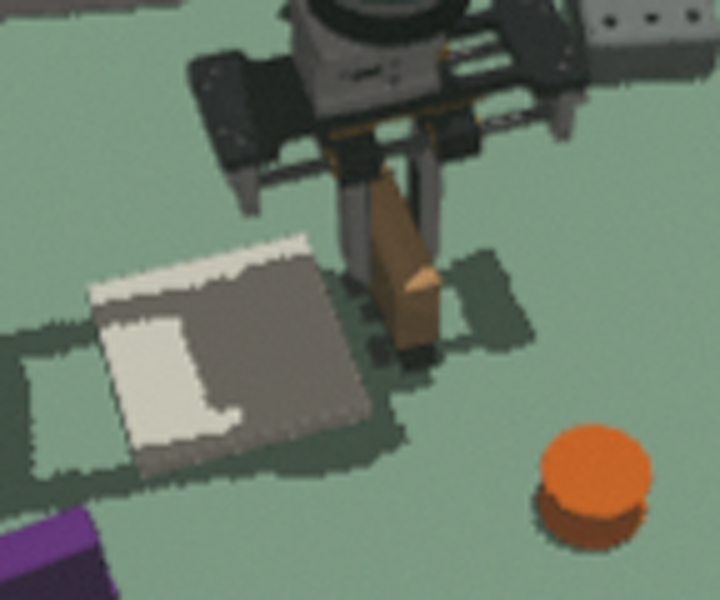

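servo_tool(plan=[[[0,0,-1.5,0,0,0,1.5],[0,0,-2,0,0,0,1.5],[0,1.5,0,0,0,0,1.5],[0,2.8,0,0,0,0,1.5],[0,2.8,0,0,0,0,1.5],[0,2.8,0,0,0,0,1.5],[0,2,0,0,0,0,1.5],[0,1,0,0,0,0,1.5],[0,0,0,0,0,0,1.5],[0,0,0,0,0,0,1.5]]])

```text
clock: 12.98
eef_pos: [0.6831, -0.0463, 0.0758]
ee_rot: [-3.14, -0.0, 1.52]
wrist_force: [-0.8, -0.4, -1.5]
finger_gap: 0.257
```

servo_tool(plan=[[[0,0,1,0,0,0,1.5],[0,0,1.5,0,0,0,1.5],[0,0,1,0,0,0,1.5],[0,0,0.8,0,0,0,1.5],[0,0,0.2,0,0,0,1.5],[0,0,0,0,0,0,1.5],[0,0,0,0,0,0,1.5]]])

```text
clock: 13.57
eef_pos: [0.6839, -0.0464, 0.0317]
ee_rot: [3.141, -0.0, 1.52]
wrist_force: [0.5, -0.5, -1.3]
finger_gap: 0.254
```

servo_tool(plan=[[[0,0,0.15,0,0,0,1.5],[0,0,0.1,0,0,0,1.5],[0,0,0.05,0,0,0,1.5],[0,0,0,0,0,0,1.5]]])

```text
clock: 13.9
eef_pos: [0.6839, -0.0464, 0.0286]
ee_rot: [3.141, -0.0, 1.52]
wrist_force: [-0.2, -0.1, -0.5]
finger_gap: 0.249
```

servo_tool(plan=[[[0,0,0.05,0,0,0,1.5],[0,0,0.05,0,0,0,1.5],[0,0,0,0,0,0,1.5]]])

```text
clock: 14.15
eef_pos: [0.684, -0.0465, 0.0284]
ee_rot: [3.141, 0.0, 1.52]
wrist_force: [-1.0, 0.2, 4.8]
finger_gap: 0.256
```

Contact at about 5 N means the foot is on the bench. Next I release and lift.

servo_tool(plan=[[[0,0,0,0,0,0,3],[0,0,0,0,0,0,4.5],[0,0,0,0,0,0,5.5],[0,0,0,0,0,0,5.5],[0,0,-1,0,0,0,5.5],[0,0,-2.5,0,0,0,5.5],[0,0,-3.5,0,0,0,5.5],[0,0,-3.5,0,0,0,5.5],[0,0,-3.5,0,0,0,5.5],[0,0,-2,0,0,0,5.5]]])

```text
clock: 14.98
eef_pos: [0.6855, -0.0467, 0.1929]
ee_rot: [3.135, 0.001, 1.52]
wrist_force: [0.6, -0.6, 0.0]
finger_gap: 0.583
```

Run:
```python
from h import *
s=monitor.sense();print(s['eef_pos'],s['ee_rot'],s['joint_pos'])
c=read_camera('side')
cv2.imwrite('pics/h_side.png',cv2.resize(c['color'][110:310,180:420,::-1],None,fx=3,fy=3,interpolation=cv2.INTER_CUBIC))
```

```text
[ 0.68554511 -0.04668362  0.19292698] [3.13473925e+00 6.71706367e-04 1.51981427e+00] [-1.69244880e-01  4.48548324e-01  1.26809113e+00  1.43277256e-04
  1.41806842e+00 -1.18286439e-01]
```

View pics/h_side.png

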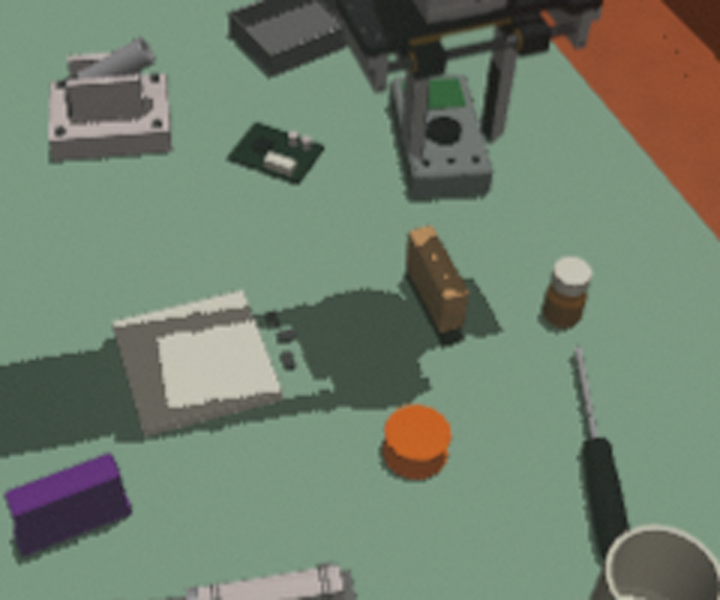

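The plate is clear, the three chips lie on the bench at its +x edge, around (285,335), and the scraper stands at (437,285). Next is the gauge.

servo_tool(plan=[[[-1.5,-1.5,0,0,0,0,7],[-2.8,-2.7,0,0,0,0,7],[-2.8,-2.7,0,0,0,0,7],[-2.8,-2.7,0,0,0,0,7],[-2.8,-2.7,0,0,0,0,7],[-2.8,-2.7,0,0,0,0,7],[-2.8,-2.7,0,0,0,0,7],[-2.8,-2.7,0,0,0,0,7],[-2.8,-2.7,0,0,0,0,7],[-1,-1.2,0,0,0,0,7]]])

```text
clock: 15.87
eef_pos: [0.425, -0.2853, 0.1875]
ee_rot: [-3.14, 0.002, 1.517]
wrist_force: [1.1, -0.1, 0.6]
finger_gap: 0.745
```

servo_tool(plan=[[[0,0,0,0,0,-0.12,7],[0,0,0,0,0,-0.12,7],[0,0,0,0,0,-0.12,7],[0,0,0,0,0,-0.12,7],[0,0,0,0,0,-0.12,7],[0,0,0,0,0,-0.12,7],[0,0,0,0,0,-0.12,7],[0,0,0,0,0,-0.12,7],[0,0,0,0,0,-0.12,7],[0,0,0,0,0,-0.12,7]]])

```text
clock: 16.7
eef_pos: [0.4282, -0.2825, 0.1873]
ee_rot: [3.141, -0.0, 2.726]
wrist_force: [-0.1, 0.4, 0.1]
finger_gap: 0.743
```

servo_tool(plan=[[[0,0,0,0,0,-0.12,7],[0,0,0,0,0,-0.12,7],[0,0,0,0,0,0,7],[0,0,0,0,0,0,7],[0,0,0,0,0,0,7]]])

```text
clock: 17.12
eef_pos: [0.4284, -0.2826, 0.1874]
ee_rot: [3.141, -0.0, 2.957]
wrist_force: [0.0, 0.2, -0.2]
finger_gap: 0.744
```

Run:
```python
from h import *
s=monitor.sense();print(s['eef_pos'],s['ee_rot'],s['joint_pos'])
c=read_camera('wrist');save(c,'i_w');np.savez('w3.npz',K=c['K'],E=c['extrinsics'])
for t in ['gauge_c','gauge_tip','gauge_stop','cradle']:
    for r in finder.pinpoint(t,'wrist')[:2]:
        u=np.array(r['xy'])*[560,420];print(t,u,r['confidence'],onz(c,u,0 if t=='cradle' else .055))
```

```text
[ 0.4283527  -0.28262949  0.18738096] [ 3.14140782e+00 -1.02062791e-04  2.95728283e+00] [-7.18967503e-01  1.94436004e-01  1.66280610e+00  1.11570020e-04
  1.28453255e+00 -2.10548551e+00]
gauge_c [276.808 229.698] 0.91 [ 0.44508597 -0.2895199   0.055     ]
gauge_tip [271.712  84.084] 0.59 [ 0.32447944 -0.27093095  0.055     ]
gauge_stop [276.08  162.582] 0.82 [ 0.38691108 -0.27916201  0.055     ]
cradle [277.984 214.2  ] 0.9 [ 0.44381608 -0.28874473  0.        ]
cradle [504.896 262.206] 0.38 [ 0.53971312 -0.06034587  0.        ]
```

View pics/i_w.png

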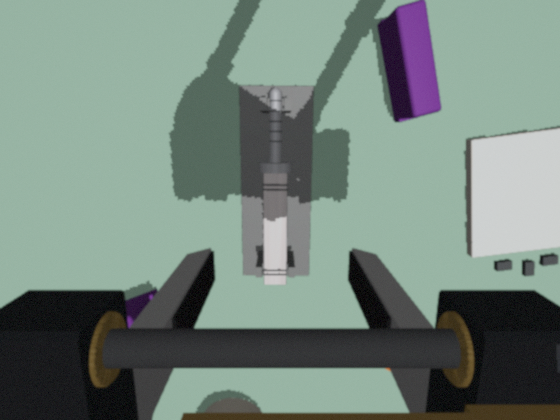

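The wrist view shows the gauge axis running nearly vertical at column 275, tip at (276,88) and handle end at (275,283). The chips lie at (503,265), (528,267) and (549,259), off the plate.

Run:
```python
from h import *
c=dict(np.load('w3.npz'));c={'K':c['K'],'extrinsics':c['E']}
g=c['extrinsics'];print('cam',-g[:3,:3].T@g[:3,3])
t=onz(c,(275.5,88),.055);e1=onz(c,(264,284),.065);e2=onz(c,(286,284),.065);s=onz(c,(275.5,163),.06)
e=(e1+e2)/2;print(t,e1,e2,e,s);d=e-t;print(np.degrees(np.arctan2(d[1],d[0])),np.linalg.norm(d[:2]),np.linalg.norm(e1-e2))
cs=read_camera('scene');cd=read_camera('side')
# height via two views: tri with old side pixels of finder
for n,pts in (('gauge_c',(276.8,229.7)),('gauge_tip',(275.5,88)),('gauge_stop',(275.5,163))):
    a=finder.pinpoint(n,'side')
    if a:
        u=np.array(a[0]['xy'])*[560,420];print(n,u,tri([ray(cd,u),ray(c,pts)]))
```

```text
cam [ 0.36116754 -0.2697017   0.36616089]
[ 0.32797866 -0.26848094  0.055     ] [ 0.48966941 -0.30943935  0.065     ] [ 0.49324779 -0.29014416  0.065     ] [ 0.4914586  -0.29979176  0.065     ] [ 0.38674921 -0.27955084  0.06      ]
-10.84238353706934 0.16645136836494379 0.019624190420827182
gauge_c [270.592 309.708] (array([ 0.445184  , -0.29048313,  0.0463003 ]), [np.float64(0.002214691993812031), np.float64(0.0022146919938119333)])
gauge_tip [213.024 313.488] (array([ 0.32818561, -0.26825271,  0.06877675]), [np.float64(0.0012866023717742379), np.float64(0.0012866023717742515)])
gauge_stop [241.192 312.984] (array([ 0.38470074, -0.27975708,  0.05377317]), [np.float64(0.0025598703722126397), np.float64(0.0025598703722126315)])
```

servo_tool(plan=[[[-0.3,-0.5,1,0,0,0.005,6],[0,0,2.5,0,0,0,6],[0,0,3,0,0,0,6],[0,0,3,0,0,0,6],[0,0,2.5,0,0,0,6],[0,0,1.5,0,0,0,6],[0,0,0.8,0,0,0,6],[0,0,0.4,0,0,0,6],[0,0,0,0,0,0,6],[0,0,0,0,0,0,6]]], force=45)

```text
clock: 18.45
eef_pos: [0.4311, -0.2888, 0.041]
ee_rot: [-3.141, 0.001, 2.955]
wrist_force: [-0.0, -1.3, -0.3]
finger_gap: 0.64
```

Run:
```python
from h import *
s=monitor.sense();print(s['eef_pos'],s['ee_rot'],s['wrist_force'])
c=read_camera('wrist');save(c,'j_w')
```

```text
[ 0.4311031  -0.28875303  0.04096731] [-3.14097459e+00  1.18555364e-03  2.95469917e+00] [-0.04391167 -1.25984907 -0.32508465]
```

View pics/j_w.png

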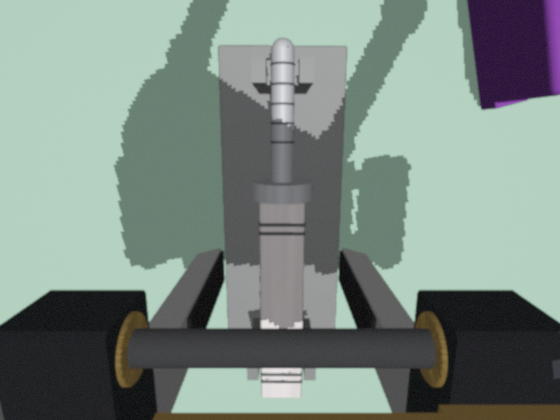

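The handle is centred between the fingers at column 282. I lower 5 mm and grip.

servo_tool(plan=[[[0,0,0.5,0,0,0,6],[0,0,0,0,0,0,5],[0,0,0,0,0,0,4],[0,0,0,0,0,0,3],[0,0,0,0,0,0,2.4],[0,0,0,0,0,0,2],[0,0,0,0,0,0,1.2],[0,0,0,0,0,0,1.2],[0,0,0,0,0,0,1.2]]])

```text
clock: 19.25
eef_pos: [0.4305, -0.2883, 0.0355]
ee_rot: [-3.142, 0.0, 2.955]
wrist_force: [-0.9, 0.8, 1.4]
finger_gap: 0.208
```

servo_tool(plan=[[[0,0,-0.5,0,0,0,1.2],[0,0,-1,0,0,0,1.2],[0,0,-1.5,0,0,0,1.2],[0,0,-3,0,0,0,1.2],[0,0,-3,0,0,0,1.2],[0,0,-3,0,0,0,1.2],[0,0,-2,0,0,0,1.2],[0,0,-1,0,0,0,1.2],[0,0,0,0,0,0,1.2],[0,0,0,0,0,0,1.2]]])

```text
clock: 20.08
eef_pos: [0.4302, -0.2879, 0.1853]
ee_rot: [3.141, -0.0, 2.955]
wrist_force: [-0.2, 0.4, -2.6]
finger_gap: 0.208
```

Run:
```python
from h import *
s=monitor.sense();print(s['eef_pos'],s['ee_rot'],s['wrist_force'],s['finger_gap'],s['joint_pos'])
c=read_camera('wrist');save(c,'k_w');np.savez('w4.npz',K=c['K'],E=c['extrinsics'])
cd=read_camera('side');save(cd,'k_s')
cs=read_camera('scene');save(cs,'k_c')
for t in ['gauge_c','gauge_tip','gauge_stop']:
    rs=[]
    for n,cc in (('wrist',c),('side',cd),('scene',cs)):
        a=finder.pinpoint(t,n)
        if a: u=np.array(a[0]['xy'])*[560,420];rs.append(ray(cc,u));print(n,u,a[0]['confidence'])
    print(t,tri(rs))
```

```text
[ 0.43017692 -0.28788925  0.18525343] [ 3.14135880e+00 -1.87253956e-04  2.95480133e+00] [-0.22166649  0.3738785  -2.57070972] 0.2077762979274612 [-7.24337828e-01  2.02572033e-01  1.65755978e+00  1.09537722e-04
  1.28174143e+00 -2.10837404e+00]
wrist [283.304 302.61 ] 0.97
scene [159.208 217.518] 0.97
gauge_c (array([ 0.44464096, -0.28713874,  0.20108947]), [np.float64(0.0021196901265636324), np.float64(0.0021196901265636576)])
wrist [279.104  35.112] 0.85
side [202.216 275.31 ] 0.55
scene [350.672 196.182] 0.3
gauge_tip (array([ 0.46013701, -0.15744895,  0.19921768]), [np.float64(0.17284153129806765), np.float64(0.15698437148639602), np.float64(0.31943012189178477)])
wrist [284.312 183.918] 0.75
side [236.6 275.1] 0.84
scene [143.024 197.694] 0.91
gauge_stop (array([ 0.38381384, -0.27965492,  0.20980533]), [np.float64(0.002391851701908112), np.float64(0.004344815658703929), np.float64(0.0031683323629717194)])
```

View pics/k_s.png

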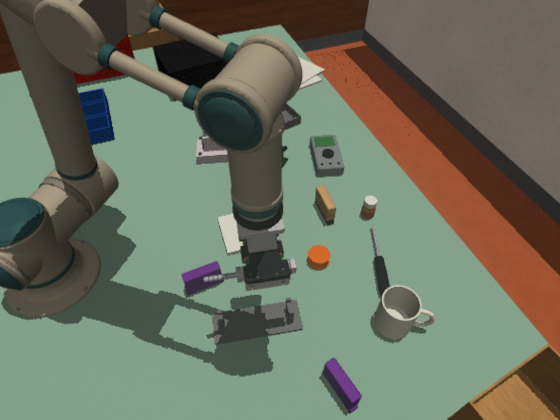

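View pics/k_w.png

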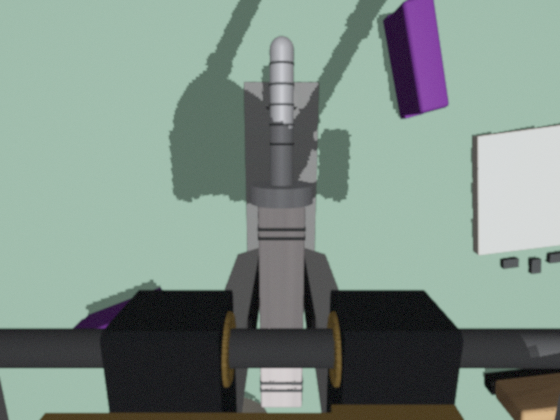

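The gauge is level and centred in the grip, and the cradle in the side view is empty. I carry it towards the fixture for close views of the tube.

servo_tool(plan=[[[-0.3,2,-0.5,0,0,0,1.2],[-0.7,3.7,-0.5,0,0,0,1.2],[-0.7,3.7,-0.5,0,0,0,1.2],[-0.7,3.7,-0.5,0,0,0,1.2],[-0.7,3.7,-0.5,0,0,0,1.2],[-0.7,3.7,-0.5,0,0,0,1.2],[-0.7,3.7,-0.5,0,0,0,1.2],[-0.7,3.7,-0.5,0,0,0,1.2],[-0.7,3.7,-0.5,0,0,0,1.2],[-0.7,3.7,-0.5,0,0,0,1.2]]])

```text
clock: 21.52
eef_pos: [0.5613, 0.0483, 0.2359]
ee_rot: [-3.142, 0.0, 2.955]
wrist_force: [0.4, -0.0, -1.9]
finger_gap: 0.21
```

servo_tool(plan=[[[-0.7,3.7,-0.5,0,0,0,1.2],[-0.7,3.7,-0.5,0,0,0,1.2],[-0.7,3.7,-0.5,0,0,0,1.2],[-0.7,3.7,0,0,0,0,1.2],[0,2,0,0,0,0,1.2],[0,0,0,0,0,0,1.2],[0,0,0,0,0,0,1.2],[0,0,0,0,0,0,1.2]]])

```text
clock: 22.18
eef_pos: [0.6193, 0.2055, 0.2502]
ee_rot: [-3.14, -0.001, 2.955]
wrist_force: [0.0, -0.6, -1.3]
finger_gap: 0.212
```

Run:
```python
from h import *
s=monitor.sense();print(s['eef_pos'],s['ee_rot'],s['wrist_force'],s['finger_gap'],s['joint_pos'])
c=read_camera('wrist');save(c,'l_w');np.savez('w5.npz',K=c['K'],E=c['extrinsics'])
for t in ['guide_tube','fixture']:
    for a in finder.pinpoint(t,'wrist')[:2]: print(t,np.array(a['xy'])*[560,420],a['confidence'])
```

```text
[0.61925617 0.20549049 0.25016359] [-3.14029152e+00 -6.29730726e-04  2.95477942e+00] [ 0.02705475 -0.56329195 -1.33910318] 0.2119802168626458 [ 2.14405370e-01  3.76896926e-01  1.24493687e+00 -9.53055742e-04
  1.52084675e+00 -1.16953003e+00]
guide_tube [341.32   83.286] 0.75
fixture [330.008  59.682] 0.83
fixture [341.992  85.512] 0.28
```

View pics/l_w.png

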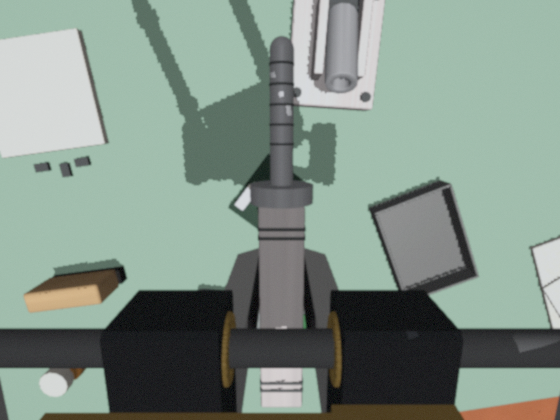

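The tube is at the top edge of the view at (341,83). I shift for two better views.

servo_tool(plan=[[[2,0,0,0,0,0,1.2],[3,-0.3,0,0,0,0,1.2],[3,-0.3,0,0,0,0,1.2],[1,0,0,0,0,0,1.2],[0,0,0,0,0,0,1.2],[0,0,0,0,0,0,1.2],[0,0,0,0,0,0,1.2],[0,0,0,0,0,0,1.2]]])

```text
clock: 23.0
eef_pos: [0.5316, 0.2167, 0.2504]
ee_rot: [3.141, 0.001, 2.954]
wrist_force: [0.0, 0.8, -2.3]
finger_gap: 0.209
```

Run:
```python
from h import *
s=monitor.sense();print(s['eef_pos'],s['ee_rot'])
c=read_camera('wrist');save(c,'m1');np.savez('w6.npz',K=c['K'],E=c['extrinsics'],im=c['color'])
cv2.imwrite('pics/m1z.png',cv2.resize(c['color'][0:240,290:530,::-1],None,fx=2.5,fy=2.5,interpolation=cv2.INTER_CUBIC))
for t in ['guide_tube','fixture']:
    for a in finder.pinpoint(t,'wrist')[:2]: print(t,np.array(a['xy'])*[560,420],a['confidence'])
```

```text
[0.53156177 0.21667792 0.25036865] [3.14141679e+00 9.55627023e-04 2.95381914e+00]
guide_tube [345.184 185.892] 0.84
guide_tube [281.792 185.388] 0.56
fixture [333.312 143.598] 0.6
```

servo_tool(plan=[[[0,2,0,0,0,0,1.2],[0,3.5,0,0,0,0,1.2],[0,3.5,0,0,0,0,1.2],[0,3.5,0,0,0,0,1.2],[0,1.5,0,0,0,0,1.2],[0,0,0,0,0,0,1.2],[0,0,0,0,0,0,1.2],[0,0,0,0,0,0,1.2],[0,0,0,0,0,0,1.2]]])

```text
clock: 23.9
eef_pos: [0.5561, 0.3533, 0.2505]
ee_rot: [-3.141, -0.0, 2.954]
wrist_force: [-0.2, -0.0, -1.4]
finger_gap: 0.209
```

Run:
```python
from h import *
s=monitor.sense();print(s['eef_pos'],s['ee_rot'])
c=read_camera('wrist');save(c,'m2');np.savez('w7.npz',K=c['K'],E=c['extrinsics'],im=c['color'])
cv2.imwrite('pics/m2z.png',cv2.resize(c['color'][0:240,60:300,::-1],None,fx=2.5,fy=2.5,interpolation=cv2.INTER_CUBIC))
for t in ['guide_tube','fixture']:
    for a in finder.pinpoint(t,'wrist')[:2]: print(t,np.array(a['xy'])*[560,420],a['confidence'])
```

```text
[0.55610582 0.35331661 0.25054913] [-3.14085690e+00 -2.83939408e-05  2.95357671e+00]
guide_tube [196.392 185.892] 0.97
fixture [210.672 146.706] 0.98
```

View pics/m1z.png

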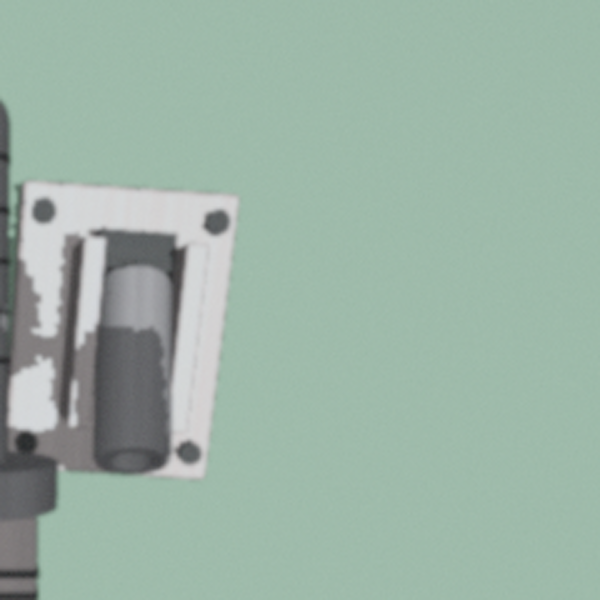

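View pics/m2z.png

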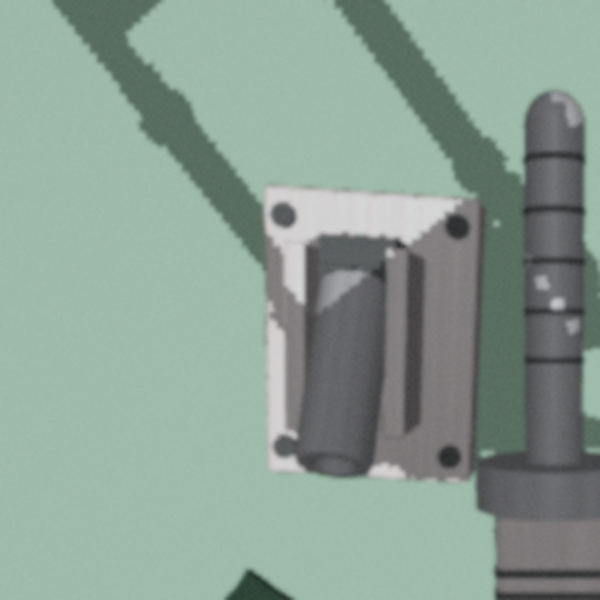

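Run:
```python
from h import *
def L(n):
    c=dict(np.load(n));return {'K':c['K'],'extrinsics':c['E']}
a=L('w6.npz');b=L('w7.npz')
A=lambda p:np.array(p)/2.5+[290,0]
B=lambda p:np.array(p)/2.5+[60,0]
print('mouth',tri([ray(a,A((131,460))),ray(b,B((338,465)))]))
print('mouth finder',tri([ray(a,(345.2,185.9)),ray(b,(196.4,185.9))]))
cs=read_camera('scene');cd=read_camera('side')
h1=[(44,210),(217,222),(189,453),(26,442)];h2=[(284,215),(457,227),(450,457),(284,446)]
P=[]
for p,q in zip(h1,h2):
    x,e=tri([ray(a,A(p)),ray(b,B(q))]);P.append(x);print(x,e[0])
for nm,l,c,f in (('v1',h1,a,A),('v2',h2,b,B)):
    q=np.array([onz(c,f(p),.03)[:2] for p in l]);m=q.mean(0)
    ax=(q[3]+q[2]-q[0]-q[1]);bx=q[0]-q[1]+q[3]-q[2]
    print(nm,m,np.degrees(np.arctan2(ax[1],ax[0])),np.degrees(np.arctan2(bx[1],bx[0]))+90)
q=np.array([onz(b,B(p),.03)[:2] for p in [(266,185),(482,203),(470,480),(270,470)]])
print(q, cv2.minAreaRect((q*1000).astype(np.float32)))
# refine from world cams: mouth pix
for n,c in(('scene',cs),('side',cd)):
    save(c,'n_'+n)
    r=finder.pinpoint('guide_tube',n)
    print(n,[(np.array(x['xy'])*[560,420],x['confidence']) for x in r[:2]])
```

```text
mouth (array([0.52413096, 0.27685163, 0.08908555]), [np.float64(0.00020386366107650193), np.float64(0.00020386366107642563)])
mouth finder (array([0.52477355, 0.27877538, 0.09290831]), [np.float64(0.0007309651026589044), np.float64(0.0007309651026589305)])
[0.42471646 0.26478122 0.03125189] 0.00014308479893791656
[0.44273416 0.33421296 0.03181655] 0.00016217674539588557
[0.53614701 0.31066341 0.02971052] 0.00011101631311514409
[0.51754891 0.24078066 0.0328392 ] 9.643773728348621e-05
v1 [0.480186   0.28778424] -14.44536305371146 -14.532507209470552
v2 [0.4803534  0.28725449] -14.397849360422086 -14.532486346613751
[[0.41194564 0.26013357]
 [0.4354116  0.34619141]
 [0.54791609 0.31722824]
 [0.52702908 0.23103036]] ((480.4200744628906, 288.81329345703125), (89.18450927734375, 118.70631408691406), 75.8081283569336)
scene [(array([340.48 , 136.794]), 0.71)]
side [(array([228.816, 126.084]), 0.53), (array([325.808, 157.794]), 0.31)]
```

Run:
```python
from h import *
a=np.load('w6.npz')['im'];b=np.load('w7.npz')['im']
s=cv2.imread('pics/n_scene.png');d=cv2.imread('pics/n_side.png')
z=lambda i,u,v,w=40,f=10:cv2.resize(i[v-w//2-5:v+w//2-5,u-w//2:u+w//2],None,fx=f,fy=f,interpolation=cv2.INTER_CUBIC)
cv2.imwrite('pics/o.png',np.hstack([z(a[:,:,::-1],345,178),z(b[:,:,::-1],196,178)]))
cv2.imwrite('pics/o2.png',np.hstack([z(s,335,145,50,8),z(d,220,140,50,8)]))
```

```text
(no output)
```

View pics/o.png

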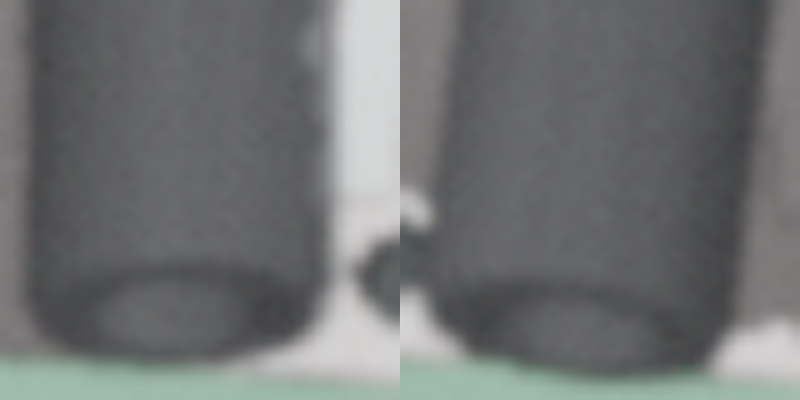

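View pics/o2.png

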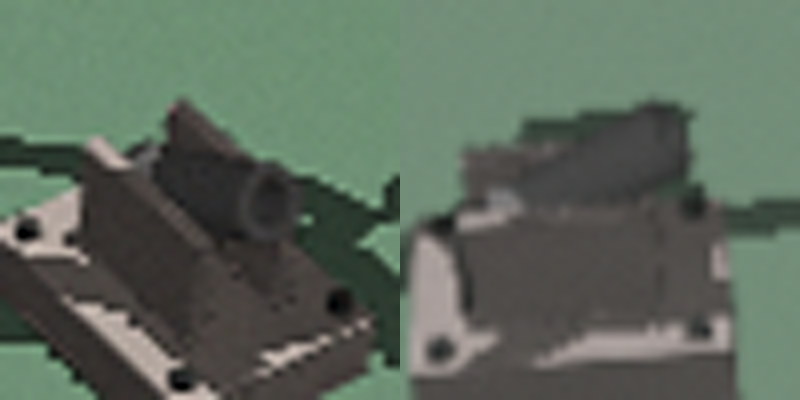

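Run:
```python
from h import *
def L(n):
    c=dict(np.load(n));return {'K':c['K'],'extrinsics':c['E']}
a=L('w6.npz');b=L('w7.npz');cs=read_camera('scene');cd=read_camera('side')
V=[(a,(342.7,183.7)),(b,(194.5,185.5)),(cs,(343.7,139.6)),(cd,(229,128))]
print(tri([ray(*v) for v in V]));print(tri([ray(*v) for v in V[2:]]))
x,e=tri([ray(*v) for v in V])
ph=np.radians(-14.45);ux=np.array([np.cos(ph),np.sin(ph),0])
O=np.array([.4803,.2875,0])
for d,z in ((.035,.095),(.04,.095),(.044,.092)):
    p=O+ux*d+[0,0,z]
    print(d,z,p,[np.round(proj(c,p)-u,1) for c,u in V])
# cheeks top z=.078, holes height in world cams
h=np.array([[.4247,.2648,.03],[.4427,.3342,.03],[.5361,.3107,.03],[.5175,.2408,.03]])
print([proj(cs,q).round(1) for q in h],[proj(cd,q).round(1) for q in h])
print(monitor.sense()['clock'],monitor.sense()['joint_pos'])
```

```text
(array([0.52212105, 0.277063  , 0.09282379]), [np.float64(0.0009938909753954262), np.float64(0.001260060746151775), np.float64(0.0042195353700097684), np.float64(0.004245653214571523)])
(array([0.52061242, 0.27907831, 0.09097422]), [np.float64(0.0039956326375331684), np.float64(0.003995632637533146)])
0.035 0.095 [0.5141928  0.27876627 0.095     ] [array([ 1.2, -9.5]), array([-1.4, -9.7]), array([-2.2, -0.7]), array([-2.8, -1.8])]
0.04 0.095 [0.51903463 0.2775186  0.095     ] [array([ 0.6, -4.1]), array([-1.4, -4.3]), array([-1.1,  0.3]), array([-1.1, -1.9])]
0.044 0.092 [0.52290809 0.27652046 0.092     ] [array([-0.3, -0.2]), array([-0.7, -0.5]), array([-0.3,  1.9]), array([ 0.4, -1.2])]
[array([313. , 144.5]), array([332.2, 135.7]), array([352.2, 153.7]), array([332.4, 163.1])] [array([200.6, 153.3]), array([201. , 137.9]), array([232.2, 135.5]), array([232.9, 150.9])]
24.35 [ 4.62003916e-01  3.86988259e-01  1.22798733e+00  5.91808029e-05
  1.52633997e+00 -9.21718496e-01]
```

Run:
```python
from h import *
def L(n):
    c=dict(np.load(n));return {'K':c['K'],'extrinsics':c['E']}
a=L('w6.npz');b=L('w7.npz');l=L('w5.npz')
print(onz(a,(333.3,143.6),0),onz(b,(210.7,146.7),0),tri([ray(a,(333.3,143.6)),ray(b,(210.7,146.7))]),onz(l,(330,59.7),0))
im=cv2.imread('pics/l_w.png');cv2.imwrite('pics/p.png',cv2.resize(im[50:110,310:390],None,fx=10,fy=10,interpolation=cv2.INTER_CUBIC))
ph=np.radians(-14.45);ux=np.array([np.cos(ph),np.sin(ph),0]);O=np.array([.4803,.2875,0])
for d,z in ((.035,.095),(.0415,.095),(.044,.092)): print(proj(l,O+ux*d+[0,0,z]))
```

```text
[0.49108863 0.28575057 0.        ] [0.49232117 0.28204409 0.        ] (array([0.49134013, 0.28425103, 0.01039496]), [np.float64(0.000913195186208934), np.float64(0.000913195186208964)]) [0.48839655 0.28431272 0.        ]
[342.38378318  71.94505137]
[341.5878338   79.95574469]
[340.74070621  83.44658272]
```

View pics/p.png

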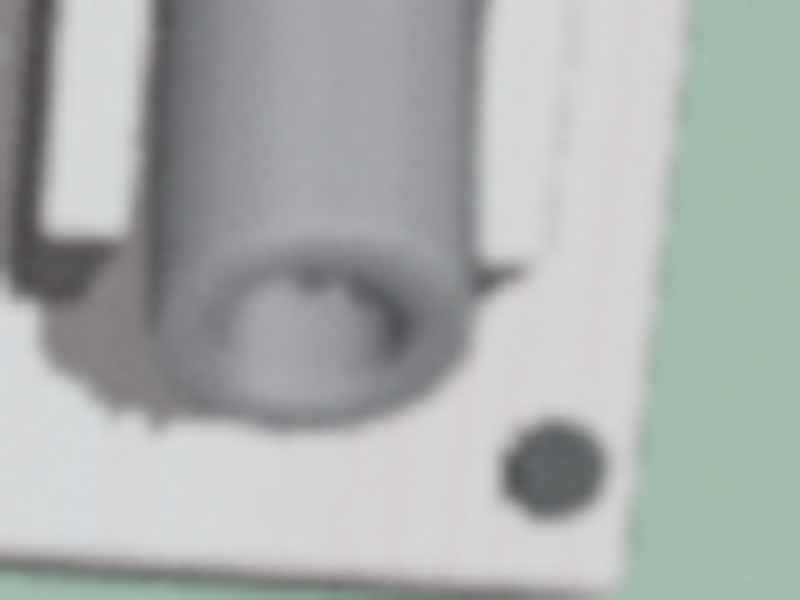

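Run:
```python
from h import *
from scipy.optimize import least_squares
def L(n):
    c=dict(np.load(n));return {'K':c['K'],'extrinsics':c['E']}
a=L('w6.npz');b=L('w7.npz');l=L('w5.npz');cs=read_camera('scene');cd=read_camera('side')
V=[(a,(342.7,183.0)),(b,(194.5,185.)),(l,(341.3,83.2)),(cs,(343.7,139.6)),(cd,(229,128))]
for W in ([1,1,1,0,0],[1,1,1,1,1],[0,0,1,1,1],[1,1,1,1,0]):
    f=lambda p:np.concatenate([w*(proj(c,p)-u) for w,(c,u) in zip(W,V)])
    r=least_squares(f,[.52,.28,.09]);p=r.x
    ph=np.radians(-14.45);ux=np.array([np.cos(ph),np.sin(ph)]);d=(p[:2]-[.4803,.2875])@ux;lat=(p[:2]-[.4803,.2875])@[-ux[1],ux[0]]
    print(p.round(4),'d',d.round(4),'lat',lat.round(4),'n',(-.5*d+.866*p[2]).round(4),r.fun.round(1))
```

```text
[0.5228 0.277  0.0915] d 0.0438 lat 0.0005 n 0.0574 [ 0.1  0.2 -0.1 -0.2 -0.1  0.1 -0.   0.   0.  -0. ]
[0.5227 0.2771 0.0922] d 0.0436 lat 0.0005 n 0.058 [ 0.2  0.1 -0.2 -0.3  0.  -0.2 -0.2  1.7  0.2 -1.3]
[0.5226 0.2769 0.0927] d 0.0436 lat 0.0003 n 0.0585 [ 0.   0.  -0.  -0.  -0.  -0.3 -0.2  1.6  0.2 -1.5]
[0.5227 0.2771 0.0935] d 0.0436 lat 0.0005 n 0.0592 [ 0.5  0.3 -0.6 -0.1  0.3 -0.4 -0.2  1.4  0.  -0. ]
```

servo_tool(plan=[[[-2,0,-0.5,0,0,0.064,1.2],[-2,0,0,0,0,0,1.2],[0,0,0,0,-0.105,0,1.2],[0,0,0,0,-0.105,0,1.2],[0,0,0,0,-0.105,0,1.2],[0,0,0,0,-0.104,0,1.2],[0,0,0,0,-0.104,0,1.2],[0,0,0,0,0,0,1.2],[0,0,0,0,0,0,1.2]]])

```text
clock: 25.2
eef_pos: [0.593, 0.3465, 0.2546]
ee_rot: [-3.139, 0.519, 2.894]
wrist_force: [0.4, -0.0, -1.3]
finger_gap: 0.207
```

```bash
cat >> h.py <<'E'
ph=np.radians(-14.45)
M=np.array([.5227,.277,.094]);o=np.array([np.cos(ph)*.866025,np.sin(ph)*.866025,.5])
zt=np.array([.5*np.cos(ph),.5*np.sin(ph),-.866025])
RT=np.stack([-o,np.cross(zt,-o),zt],1)
def goal(s,dist,tip=.1055,az=.0195,M=M):
    tcp=M+(tip+dist)*o+az*zt
    Rc=R.from_euler('xyz',s['ee_rot']).as_matrix()
    print('tcp',s['eef_pos'].round(4),'target',tcp.round(4),'shift cm (tool now)',(Rc.T@(tcp-s['eef_pos'])*100).round(2),'rotvec',R.from_matrix(Rc.T@RT).as_rotvec().round(4),'F',s['wrist_force'].round(1))
E
python3 - <<'E'
from h import *
s=monitor.sense();goal(s,.04);print(s['joint_pos'],s['clock'])
E
```

```text
tcp [0.593  0.3465 0.2546] target [0.6542 0.2431 0.1499] shift cm (tool now) [-2.14 -8.49 13.31] rotvec [ 0.0003 -0.0041  0.0043] F [ 0.4 -0.  -1.3]
[ 0.64911195  0.26339105  1.52876098 -0.46310191  1.05714796 -0.50300241] 25.2
```

servo_tool(plan=[[[-0.7,-2,0,0,0,0,1.2],[-0.7,-3.5,0,0,0,0,1.2],[-0.7,-3,0,0,0,0,1.2],[0,0,2.5,0,0,0,1.2],[0,0,3.5,0,0,0,1.2],[0,0,3.5,0,0,0,1.2],[0,0,2.5,0,0,0,1.2],[0,0,1.3,0,-0.004,0.004,1.2],[0,0,0,0,0,0,1.2],[0,0,0,0,0,0,1.2]]])

```text
clock: 26.03
eef_pos: [0.6581, 0.2417, 0.1508]
ee_rot: [3.139, 0.526, 2.884]
wrist_force: [0.8, 0.9, -1.1]
finger_gap: 0.207
```

Run:
```python
from h import *
s=monitor.sense();
c=read_camera('wrist');save(c,'q_w');np.savez('w8.npz',K=c['K'],E=c['extrinsics'])
s=monitor.sense();goal(s,.04);print(s['joint_pos'],s['clock'],proj(c,M))
d=read_camera('side');e=read_camera('scene')
z=lambda c,u,v,w=80:cv2.resize(c['color'][v-w//2:v+w//2,u-w//2:u+w//2,::-1],None,fx=5,fy=5,interpolation=cv2.INTER_CUBIC)
cv2.imwrite('pics/q2.png',np.hstack([z(e,355,140),z(d,245,130)]))
```

```text
tcp [0.6581 0.2424 0.1521] target [0.6542 0.2431 0.1499] shift cm (tool now) [ 0.45 -0.03 -0.01] rotvec [ 0.0011  0.0045 -0.005 ] F [ 0.6 -0.2 -1.7]
[ 0.4304935   0.32086784  1.72155328 -0.49205494  0.73574551 -0.57549005] 26.0833 [279.4290788  -96.49072531]
```

View pics/q_w.png

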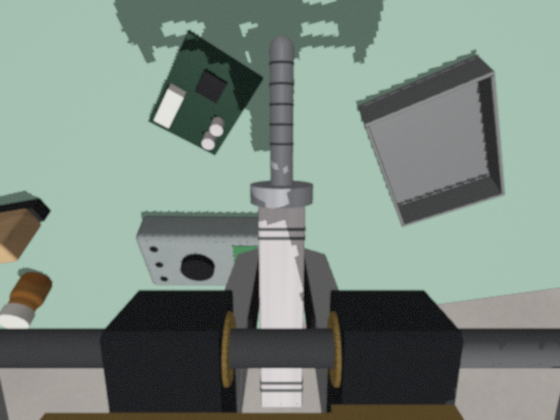

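View pics/q2.png

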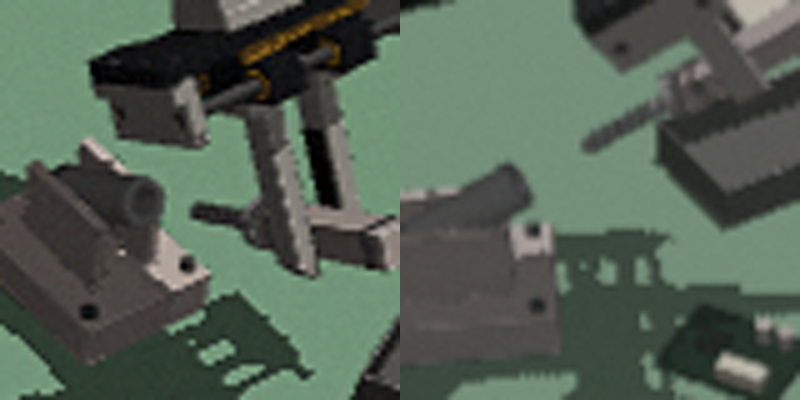

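Run:
```python
from h import *
s=monitor.sense();Rc=R.from_euler('xyz',s['ee_rot']).as_matrix();T=s['eef_pos']
ax=lambda t:T+Rc@np.array([t,0,-.0195])
d=read_camera('side');e=read_camera('scene');w=read_camera('wrist')
f=lambda c,p,u,v,o:((proj(c,p)-[u-40,v-40])*5+[o,0]).round(0)
for c,u,v,of in ((e,355,140,0),(d,245,130,400)):
    print('tip',f(c,ax(.1055),u,v,of),'stop',f(c,ax(.0455),u,v,of),'end',f(c,ax(-.0625),u,v,of),'mouth',f(c,M,u,v,of),'tube low',f(c,M-o*.069,u,v,of))
print(proj(w,ax(.1055)),proj(w,ax(.0455)))
z=lambda c,u,v,w=80:cv2.resize(c['color'][v-w//2:v+w//2,u-w//2:u+w//2,::-1],None,fx=8,fy=8,interpolation=cv2.INTER_CUBIC)
cv2.imwrite('pics/r.png',z(d,240,125)[:560])
```

```text
tip [191. 211.] stop [259. 223.] end [397. 246.] mouth [143. 204.] tube low [ 74. 192.]
tip [583. 144.] stop [670.  94.] end [835.   0.] mouth [521. 181.] tube low [426. 235.]
[280.69950917  37.6467912 ] [280.49260683 185.85653682]
```

View pics/r.png

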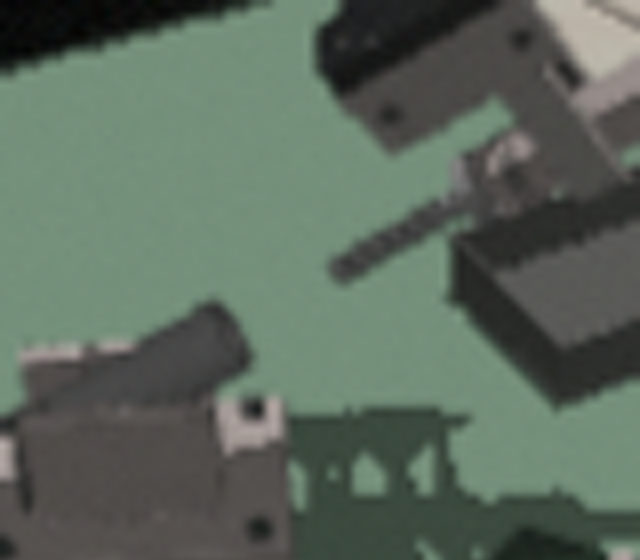

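The side view shows the rod parallel to the tube. Extending the rod line from its tip (338,270) passes within about 1 px of the mouth centre (230,331). I advance the tip just into the mouth.

servo_tool(plan=[[[1,-0.1,0,0,0.004,-0.005,1.2],[1.5,0,0,0,0,0,1.2],[1,0,0,0,0,0,1.2],[0.5,0,0,0,0,0,1.2],[0.5,0,0,0,0,0,1.2],[0.5,0,0,0,0,0,1.2],[0,0,0,0,0,0,1.2],[0,0,0,0,0,0,1.2]]])

```text
clock: 27.0
eef_pos: [0.6139, 0.2527, 0.1259]
ee_rot: [-3.141, 0.523, 2.892]
wrist_force: [0.5, -0.5, -0.9]
finger_gap: 0.207
```

Run:
```python
from h import *
s=monitor.sense();goal(s,-.005)
w=read_camera('wrist');d=read_camera('side');e=read_camera('scene')
z=lambda c,u,v,w=50:cv2.resize(c['color'][v-w//2:v+w//2,u-w//2:u+w//2,::-1],None,fx=8,fy=8,interpolation=cv2.INTER_CUBIC)
cv2.imwrite('pics/s.png',np.hstack([z(e,345,140),z(d,235,125)]))
save(w,'s_w')
```

```text
tcp [0.6139 0.2527 0.1259] target [0.6164 0.2528 0.1274] shift cm (tool now) [-0.28  0.08 -0.  ] rotvec [ 0.0012 -0.0002  0.0025] F [ 0.5 -0.5 -0.9]
```

View pics/s.png

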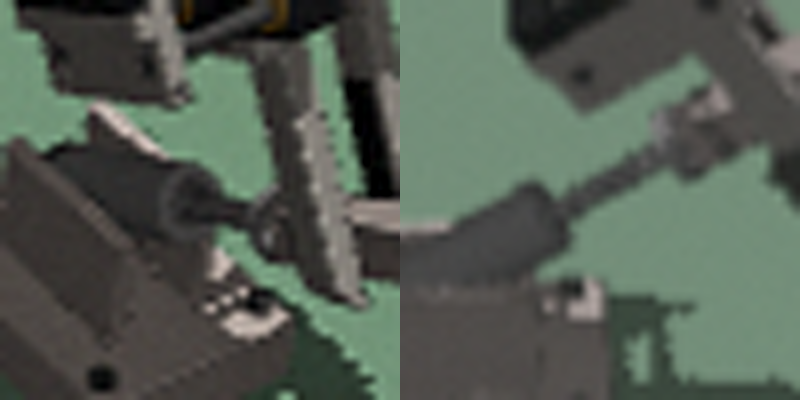

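View pics/s_w.png

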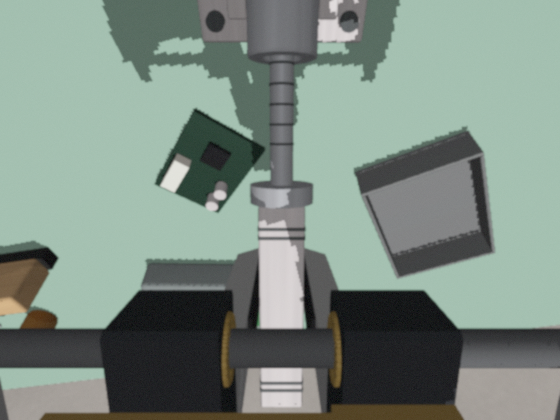

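In the wrist view the rod enters the mouth centred, with the tube spanning columns 246–317 and the rod at 281. No contact force shows, so I continue.

servo_tool(plan=[[[0.4,0,0,0,0,0,1.2],[0.6,0,0,0,0,0,1.2],[0.6,0,0,0,0,0,1.2],[0.6,0,0,0,0,0,1.2],[0,0,0,0,0,0,1.2]]])

```text
clock: 27.57
eef_pos: [0.5933, 0.2569, 0.1134]
ee_rot: [-3.139, 0.521, 2.893]
wrist_force: [0.1, -0.7, -1.8]
finger_gap: 0.209
```

servo_tool(plan=[[[0.5,0,0,0,0,0,1.2],[0.6,0,0,0,0,0,1.2],[0.6,0,0,0,0,0,1.2],[0.5,0,0,0,0,0,1.2],[0,0,0,0,0,0,1.2],[0,0,0,0,0,0,1.2]]])

```text
clock: 28.07
eef_pos: [0.5765, 0.262, 0.1036]
ee_rot: [-3.141, 0.523, 2.893]
wrist_force: [0.0, 0.5, -1.5]
finger_gap: 0.206
```

servo_tool(plan=[[[0.3,0,0,0,0,0,1.2],[0.2,0,0,0,0,0,1.2],[0.1,0,0,0,0,0,1.2],[0,0,0,0,0,0,1.2],[0,0,0,0,0,0,1.2]]])

```text
clock: 28.48
eef_pos: [0.5719, 0.2631, 0.1008]
ee_rot: [-3.141, 0.523, 2.892]
wrist_force: [0.3, -0.3, -2.2]
finger_gap: 0.209
```

Run:
```python
from h import *
s=monitor.sense();goal(s,-.06)
w=read_camera('wrist')
cv2.imwrite('pics/t.png',cv2.resize(w['color'][100:260,200:360,::-1],None,fx=4,fy=4,interpolation=cv2.INTER_CUBIC)[:600])
```

```text
tcp [0.5719 0.2631 0.1008] target [0.5703 0.2647 0.0999] shift cm (tool now) [ 0.21  0.12 -0.01] rotvec [ 0.0008 -0.0005  0.0022] F [ 0.3 -0.3 -2.2]
```

View pics/t.png

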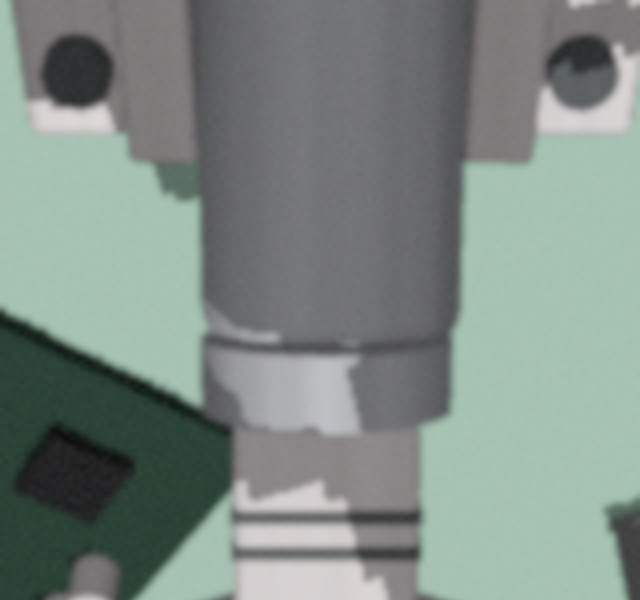

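The collar is within about 1 mm of the mouth. I creep on to contact.

servo_tool(plan=[[[0.1,0,0,0,0,0,1.2],[0.1,0,0,0,0,0,1.2],[0,0,0,0,0,0,1.2],[0,0,0,0,0,0,1.2]]])

```text
clock: 28.87
eef_pos: [0.5711, 0.2636, 0.1005]
ee_rot: [-3.141, 0.525, 2.892]
wrist_force: [3.1, -2.0, -1.1]
finger_gap: 0.209
```

servo_tool(plan=[[[0.1,0,0,0,0,0,1.2],[0.05,0,0,0,0,0,1.2],[0,0,0,0,0,0,1.2],[0,0,0,0,0,0,1.2]]])

```text
clock: 29.2
eef_pos: [0.571, 0.2637, 0.1006]
ee_rot: [-3.141, 0.527, 2.893]
wrist_force: [7.3, -4.0, -1.2]
finger_gap: 0.211
```

Run:
```python
from h import *
s=monitor.sense();goal(s,-.06)
w=read_camera('wrist')
cv2.imwrite('pics/u.png',cv2.resize(w['color'][100:260,200:360,::-1],None,fx=4,fy=4,interpolation=cv2.INTER_CUBIC)[:600])
```

```text
tcp [0.571  0.2637 0.1006] target [0.5703 0.2647 0.0999] shift cm (tool now) [0.12 0.09 0.01] rotvec [0.0014 0.0032 0.003 ] F [ 7.3 -4.  -1.2]
```

View pics/u.png

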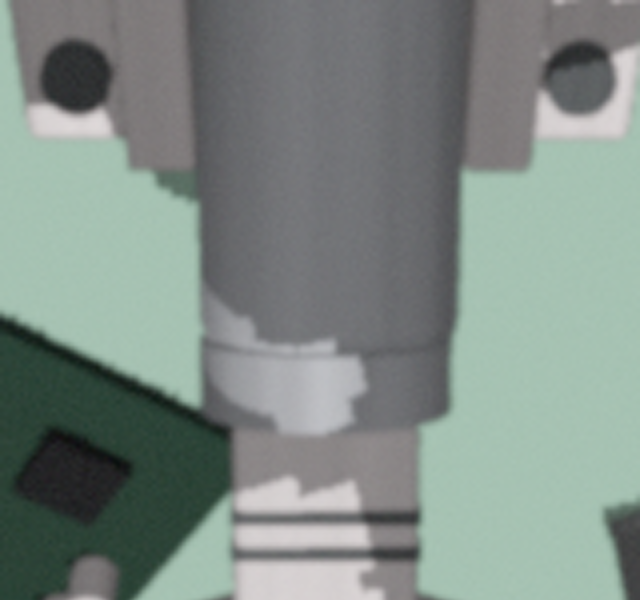

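The collar is flush on the mouth (seam at row 350), with 8 N and no further travel. I draw straight out along the axis.

servo_tool(plan=[[[-0.3,0,0,0,0,0,1.2],[-0.6,0,0,0,0,0,1.2],[-1,0,0,0,0,0,1.2],[-1.2,0,0,0,0,0,1.2],[-1.2,0,0,0,0,0,1.2],[-1.2,0,0,0,0,0,1.2],[-1.2,0,0,0,0,0,1.2],[-1.5,0,0,0,0,0,1.2],[-1.5,0,0,0,0,0,1.2],[-1.5,0,0,0,0,0,1.2]]])

```text
clock: 30.08
eef_pos: [0.6627, 0.2398, 0.1546]
ee_rot: [-3.141, 0.521, 2.892]
wrist_force: [-0.6, -0.7, -1.9]
finger_gap: 0.211
```

Run:
```python
from h import *
s=monitor.sense();goal(s,.04);print(s['joint_pos'],s['finger_gap'])
w=read_camera('wrist');save(w,'v_w')
```

```text
tcp [0.6627 0.2398 0.1546] target [0.6542 0.2431 0.1499] shift cm (tool now) [ 1.02  0.11 -0.04] rotvec [ 0.0005 -0.0026  0.0021] F [-0.6 -0.7 -1.9]
[ 0.42036971  0.32327619  1.7066542  -0.47326211  0.74702744 -0.60913433] 0.21070407057940718
```

View pics/v_w.png

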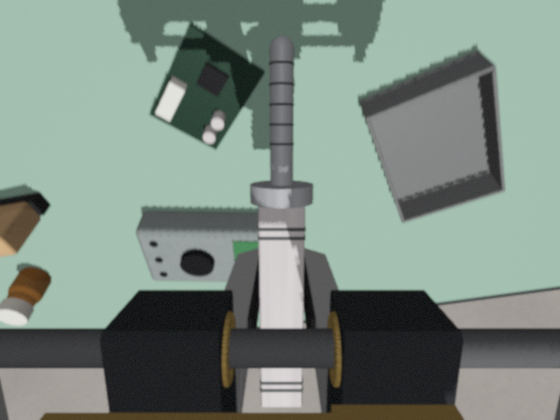

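servo_tool(plan=[[[0,0,-2,0,0,0,1.2],[0,0,-3,0,0,0,1.2],[0,0,-2,0,0,0,1.2],[0,0,0,0,0.104,0,1.2],[0,0,0,0,0.104,0,1.2],[0,0,0,0,0.104,0,1.2],[0,0,0,0,0.104,0,1.2],[0,0,0,0,0.104,0,1.2],[0,0,0,0,0,0,1.2],[0,0,0,0,0,0,1.2]]])

```text
clock: 30.97
eef_pos: [0.6298, 0.2479, 0.2137]
ee_rot: [-3.14, 0.002, 2.89]
wrist_force: [-0.6, -0.3, -2.4]
finger_gap: 0.207
```

```bash
cat >> h.py <<'E'
def fin(s,tip=np.array([.4675,-.0365,.072])):
    Rc=R.from_euler('xyz',s['ee_rot']).as_matrix();t=s['eef_pos']+Rc@[.1055,0,-.0195]
    print(s['clock'],'tip',t.round(4),'shift cm',(Rc.T@(tip-t)*100).round(2),'rot',s['ee_rot'].round(4),'xaxis z',Rc[2,0].round(4),'F',s['wrist_force'].round(1),s['finger_gap'])
E
python3 - <<'E'
from h import *
fin(monitor.sense())
E
```

```text
30.9667 tip [0.5276 0.2742 0.233 ] shift cm [ -1.89 -31.57  16.15] rot [-3.1400e+00  2.3000e-03  2.8898e+00] xaxis z -0.0023 F [-0.6 -0.3 -2.4] 0.20710316292297717
```

servo_tool(plan=[[[-0.2,-2,0,0,0,0,1.2],[-0.2,-3.5,0,0,0,0,1.2],[-0.2,-3.8,0,0,0,0,1.2],[-0.2,-3.8,0,0,0,0,1.2],[-0.2,-3.8,0,0,0,0,1.2],[-0.2,-3.8,0,0,0,0,1.2],[-0.2,-3.8,0,0,0,0,1.2],[-0.2,-3.5,0,0,0,0,1.2],[-0.2,-2.5,0,0,0,0,1.2],[-0.1,-1,0,0,0,0,1.2]]])

```text
clock: 31.8
eef_pos: [0.567, -0.0633, 0.2159]
ee_rot: [-3.139, 0.004, 2.89]
wrist_force: [-0.3, 0.1, -2.1]
finger_gap: 0.209
```

servo_tool(plan=[[[0,0,2,0,0,0,1.2],[0,0,3,0,0,0,1.2],[0,0,3,0,0,0,1.2],[0,0,2,0,0,0,1.2],[0,0,1,0,0,0,1.2],[0,0,0,0,0,0,1.2],[0,0,0,0,0,0,1.2],[0,0,0,0,0,0,1.2]]])

```text
clock: 32.47
eef_pos: [0.571, -0.061, 0.1074]
ee_rot: [-3.141, 0.006, 2.893]
wrist_force: [-0.0, -0.5, -1.5]
finger_gap: 0.208
```

Run:
```python
from h import *
s=monitor.sense();fin(s)
w=read_camera('wrist');save(w,'x_w');np.savez('w9.npz',K=w['K'],E=w['extrinsics'])
d=read_camera('side');e=read_camera('scene');save(d,'x_d');save(e,'x_e')
```

```text
32.4667 tip [ 0.4686 -0.035   0.1262] shift cm [ 0.1  -0.17  5.42] rot [-3.1413  0.0064  2.8925] xaxis z -0.0064 F [-0.  -0.5 -1.5] 0.20758759629091744
```

View pics/x_w.png

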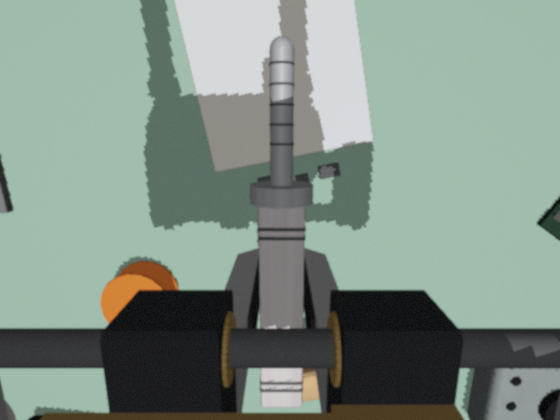

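View pics/x_d.png

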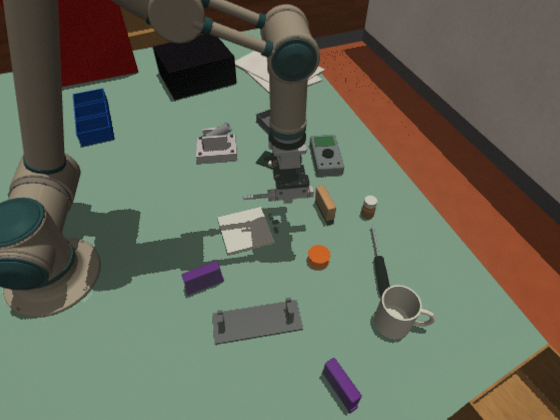

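servo_tool(plan=[[[0.1,-0.2,1,0,0.006,0,1.2],[0,0,1.5,0,0,0,1.2],[0,0,1.2,0,0,0,1.2],[0,0,1,0,0,0,1.2],[0,0,0.5,0,0,0,1.2],[0,0,0.2,0,0,0,1.2],[0,0,0,0,0,0,1.2],[0,0,0,0,0,0,1.2],[0,0,0,0,0,0,1.2],[0,0,0,0,0,0,1.2]]])

```text
clock: 33.45
eef_pos: [0.5688, -0.0633, 0.0524]
ee_rot: [-3.141, -0.002, 2.892]
wrist_force: [-0.3, 0.6, -1.8]
finger_gap: 0.206
```

Run:
```python
from h import *
s=monitor.sense();fin(s)
Rc=R.from_euler('xyz',s['ee_rot']).as_matrix();T=s['eef_pos']
w=read_camera('wrist');d=read_camera('side');e=read_camera('scene');save(w,'y_w')
cs={'wrist':w,'side':d,'scene':e}
for n,c in cs.items():
    print(n,'pred tip',proj(c,T+Rc@[.1055,0,-.0195]),'stop',proj(c,T+Rc@[.0455,0,-.0195]),'end',proj(c,T+Rc@[-.0625,0,-.0195]))
for t in ['gauge_tip','gauge_stop','gauge_c']:
    rs=[]
    for n,c in cs.items():
        a=finder.pinpoint(t,n)
        if a:
            u=np.array(a[0]['xy'])*[560,420];print(t,n,u.round(1),round(a[0]['confidence'],2));rs.append(ray(c,u))
    print(tri(rs))
z=lambda c,u,v,w=100,f=4:cv2.resize(c['color'][v-w//2:v+w//2,u-w//2:u+w//2,::-1],None,fx=f,fy=f,interpolation=cv2.INTER_CUBIC)
cv2.imwrite('pics/y2.png',np.hstack([z(e,265,205),z(d,265,215)]))
```

```text
33.45 tip [ 0.4666 -0.0372  0.0721] shift cm [-0.07  0.09  0.01] rot [-3.1412e+00 -1.7000e-03  2.8917e+00] xaxis z 0.0017 F [-0.3  0.6 -1.8] 0.2060927768946753
wrist pred tip [280.4953656   34.62739105] stop [280.48237442 183.38213065] end [280.46403032 393.43006619]
side pred tip [243.94832958 212.86395484] stop [268.20699025 210.76429432] end [311.32220919 207.03254159]
scene pred tip [251.02825496 198.23358692] stop [263.25335238 213.08623537] end [287.05623515 242.00509282]
gauge_tip wrist [278.7  37. ] 0.65
gauge_tip side [242.3 210.3] 0.6
(array([ 0.46629967, -0.03702434,  0.08068482]), [np.float64(0.003173863362351917), np.float64(0.0031738633623519235)])
gauge_stop wrist [279.2 182.1] 0.7
gauge_stop side [268.5 212.5] 0.55
gauge_stop scene [262.9 210.4] 0.64
(array([ 0.52293201, -0.05292025,  0.07438151]), [np.float64(0.001006980265725394), np.float64(0.005232947692283503), np.float64(0.004907137392094518)])
gauge_c side [325.5 204.7] 0.46
gauge_c scene [276.7 229.2] 0.49
(array([ 0.63223531, -0.1251006 ,  0.14777505]), [np.float64(0.014028284251891775), np.float64(0.01402828425189173)])
```

View pics/y2.png

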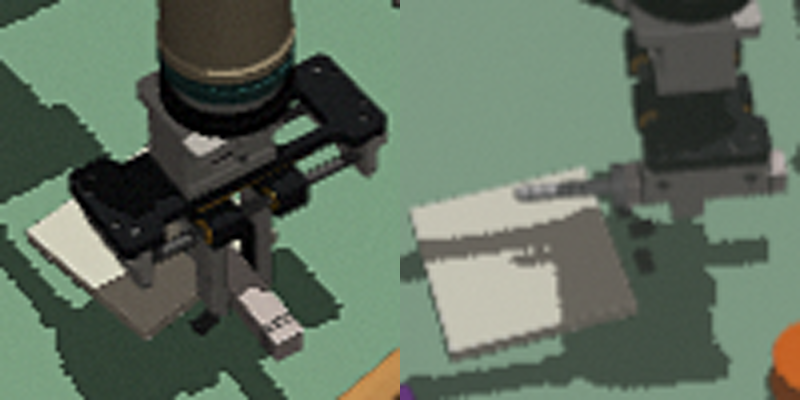

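View pics/y_w.png

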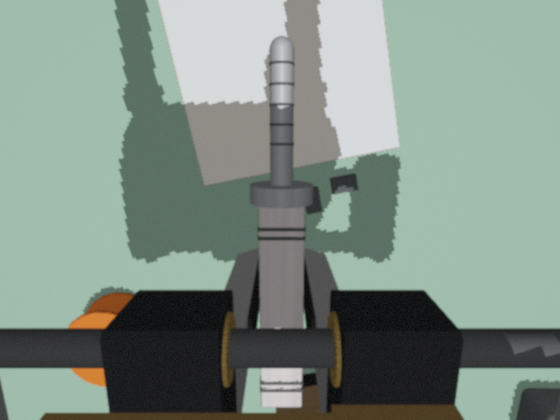

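The tip is at side pixel (244,213), matching the prediction (244,213). The rod is level, over the plate middle, and the chips are on the bench off the plate edge. I let it settle, then hand in.

servo_tool(plan=[[[0,0,0,0,0,0,1.2],[0,0,0,0,0,0,1.2],[0,0,0,0,0,0,1.2],[0,0,0,0,0,0,1.2]]])

```text
clock: 34.38
eef_pos: [0.5683, -0.0631, 0.0518]
ee_rot: [-3.141, -0.003, 2.892]
wrist_force: [-0.2, -0.6, -2.8]
finger_gap: 0.21
```

Run:
```python
from h import *
s=monitor.sense();fin(s);print(abs(s['dq']).max())
d=read_camera('side');save(d,'z_d');print(finder.pinpoint('scraper_c','side')[:1])
print(workorder.finish_job())
```

```text
34.3833 tip [ 0.4661 -0.037   0.0716] shift cm [-0.12  0.09 -0.04] rot [-3.1412e+00 -3.0000e-03  2.8916e+00] xaxis z 0.003 F [-0.2 -0.6 -2.8] 0.2100611288759234
0.0011774079133893064
[{'xy': [0.3546, 0.6626], 'confidence': 0.93}]
the job is handed in; nothing more can be done
None
```

View pics/z_d.png

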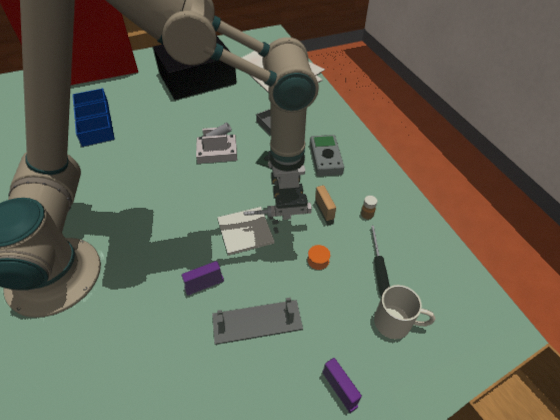

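The job is done and handed in at about 34 s, with no failed steps that I could see.

- **Wipe:** One pass with the scraper block pushed the three offcuts off the plate's +x edge. The pictures show all three on the bench and the plate clear. In the last views one offcut was hidden under the rod. The scraper stands upright on the bench, about 0.16 m beyond the plate's edge.
- **Gauge rod:** It went into the guide tube until the collar sat flush on the mouth, with about 8 N pushing and no further travel. I then drew it fully out, and it did not slip in the grip.
- **Final pose:** By arm readings the tip is at about (0.466, -0.037, 0.072), within about 2 mm of the plate's middle and 60 mm above it. The rod is level to about 0.003 rad and the arm is still.

**Checks that disagreed:**
- **Tip height:** The networks' two-view estimate put it at 81 mm above the bench, against 72 mm from the arm readings. I trusted the arm readings because the tip's position in the side picture matched the prediction within 1 px.
- **Tube mouth:** It measured about 8 mm further along the fixture than the text's 35 mm, counted from the block's centre. I used the measured place, and the rod went in without catching.
- **Scraper in the final picture:** The network's best hit in that picture was a purple look-alike, so I judged by eye that the wooden scraper is standing.

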